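Sort two stirrer shafts and guide the long one through the stirrer stand's bushings

TASK

Of the two look-alike stirrer shafts in the wooden drying block, first put the short one fully down into the empty hole of the white rack's row for short shafts and let go. Then take the long one by its hub, lower it through the upper and the lower bushing of the stirrer stand, and finish while still holding it there, upright and still, its tip hanging about midway between the lower bushing and the base plate. Leave the shafts already in the rack, the jar and the flask where they are.

Things in the scene. Friction and masses are not known exactly. Their poses are not given: they have to be found in the camera images.
- short_shaft: the short stirrer shaft, loose: steel rod 10 mm in diameter and 80 mm long from tip to hub, topped by a grey plastic hub 18 mm in diameter and 34 mm tall (114 mm overall, about 70 g). Origin at the centre of the tip, z along the rod towards the hub. The tip is rounded (radius 5 mm). At the start it stands hub up in one of the two sockets of the drying block; which one varies
- long_shaft: the long stirrer shaft, loose: same as the short one but the rod is 140 mm long from tip to hub (174 mm overall, about 110 g; hub from 140 to 174 mm above the tip). Origin at the centre of the tip, z along the rod towards the hub. It stands hub up in the other socket of the drying block
- drying_block: fixed wooden block, 50 mm (its x) by 160 mm (its y) by 45 mm tall, origin at the centre of its underside. Two blind sockets 11.5 mm in diameter and 38 mm deep (floor 7 mm above the bench) at y = -55 and +55 mm
- rack: fixed white plastic rack, 170 mm (its x) by 140 mm (its y) by 45 mm tall, origin at the centre of its underside. Four sockets 13 mm in diameter, 38 mm deep: the row for short shafts at x = -60 mm, the row for long shafts at x = +60 mm, each with places at y = -45 and +45 mm. The places at y = +45 mm are taken by one short and one long shaft, those at y = -45 mm are empty. It may stand on the left or the right of the drying block
- short_row_free (a point): centre of the mouth of the empty socket in the row for short shafts (rack frame: x = -60, y = -45, z = 45 mm); a seated shaft's tip is 38 mm below it
- stand: fixed stirrer stand with a dark base, on the other side of the drying block from the rack: base plate 150 by 110 mm, 12 mm thick; a steel column 16 mm in diameter, 154 mm tall, at x = -70 mm; two arms, one above the other, each with a square bronze bushing block 36 by 36 by 20 mm with a vertical bore 13 mm in diameter. Both bores lie on the body's z axis; origin on that axis at bench height. The upper bushing spans 126 to 146 mm, the lower 66 to 86 mm above the bench
- upper_bushing (a point): centre of the upper bushing's upper mouth, 146 mm above the bench
- lower_bushing (a point): centre of the lower bushing's upper mouth, 86 mm above the bench (its underside is 20 mm lower, the base plate's top 74 mm lower)
- rack_short: a short shaft, same as the other, already in its place in the rack; leave it. Origin at its tip
- rack_long: a long shaft, same as the other, already in its place in the rack; leave it. Origin at its tip
- amber_jar: amber glass jar with black cap, 52 mm in diameter, 85 mm tall, beyond the drying block; leave it. Origin at the centre of its underside
- flask: stoppered conical glass flask, 68 mm in diameter, 95 mm tall, beyond the drying block; leave it. Origin at the centre of its underside
Things that resemble listed ones, but are neither listed nor needed, are in the scene too. There is more than one size of the stand; the one meant has the size given above.

How it is judged:
By the outcome, as a careful person would: the job done as asked, in the order asked, and still so for the second after the job is handed in, while the arm keeps its last pose, push and grip.
It also fails if it takes over 72 s, if anything falls off the work surface, if the arm or the gripper's body presses on something with over 40 N, if the wrist force passes 120 N, or if a joint passes its speed limit or range.

ROBOT

A 6-joint arm with a two-finger parallel gripper is mounted at the origin on the work surface. World frame = base frame: x ahead of the robot, y to its left, z up, the work surface at z = 0. Lengths are in m, angles in rad, forces in N, time in s.
With the tool pointing down it reaches from about 0.375 to 0.975 m from the base axis. Payload 3.8 kg.
Tool frame: the origin (TCP) lies on the centre line of the jaws, within the pads' length; the fingertips stand 25 mm ahead of it and the grasp point (between the pads) lies 6 mm ahead of it; z points along the fingers, y is the direction in which the jaws open and shut (so a half turn about z gives the same grasp; the last joint's range is limited). The gripper opens to 85 mm and grips with 20 to 120 N. Pads are 22 mm wide; open, the fingers measure 114 mm over their backs; the gripper's body (76 mm by 85 mm) begins 54 mm behind the grasp point. The pads swing forward as they close: fully open they stand 13 mm farther back than shut.
Start: joints at [-1.359, 0.264, 1.604, -0, 1.274, -0.037], TCP at [0.166, -0.654, 0.256] pointing down, gripper open.
Joint ranges: [-2.63, 2.63], [-0.94, 2.18], [0.31, 2.57], [-1.31, 4.45], [0, 2.66], [-2.55, 2.55]. Speed limits (rad/s): [2.57, 2.57, 3.14, 3.14, 3.14, 3.14].

INTERFACE

Orientations are given as a rotation vector (axis times angle).
In Python, from workcell import bot gives the robot as it stands.
- The arm moves only by the tool servo_tool, never from a script. Its argument "moves" is a list of rows, each a list of 3 entries, a list of its own where there are three numbers: the closure in counts, from 0 (fully open) to 255 (shut), then the shift along the tool's x, y, z in m, then the turn about the tool's z in rad. A call has exactly 8 rows; each row shifts and turns the pose as measured when the row begins, along the tool's axes as they then stand; what a row does not reach is not made up. A row lasts 1/12 s, in which the tool goes at most 41.7 mm and 7.16 degrees, less where a joint would pass 70% of its speed; a pose out of reach is approached as far as the arm can. A call is refused whole if a number of a shift passes 0.0417 or a number of a turn 0.125, either way. A call with a gripper value outside its range is refused whole. The fingers move at their own pace and stop on an object; "newtons" is the grip in N (left out, the last holds). Time passes only in rows, so rows that do not move let the fingers close, or fill a call up. It gives the time, the measured TCP pose, the force and the opening at its end, in the units of the state.
- bot.read_state(): the state, without advancing time (a new reading comes with each control period).
- bot.read_camera(name): name is "scene" or "top"; returns a dict with "pixels" (400x640x3 uint8, red, green, blue), "depth" (400x640 float32, m along the optical axis (not along the pixel's ray), 0 where there is no reading), "intrinsics" (3x3 intrinsics, pixels), "R" (3x3) and "t" (3): a world point X has camera coordinates R X + t. Camera axes: x right, y down, z forward; pixel columns grow to the right and rows downward; lengths in m; the calibration is good to about 2 mm. A picture is of the moment at which its call begins.
- bot.finish_job(): hands the job in, once; it reports no verdict.
The state is a dict: "time": time; "q": joint angles; "joint_vel": joint speeds; "joint_torque": joint torques, N m; "tool_pos": TCP position; "tcp_rot": TCP orientation; "wrist_force": force on the tool from outside, world axes, zero at the start; "torque": the same for the moment, N m; "width": opening from 0.0 (shut) to 1.0 (fully open).
Only numpy, scipy, OpenCV 4.12 (cv2) and the standard library are available. Lean on these libraries where they do the work, as an engineer would, in place of code of your own. Each camera call takes 0.05 s, during which the arm holds its last target.

## Working session

There is one attempt and no reset: what is moved stays moved. The work goes in short steps, Python scripts to look and compute and a tool call to move; the robot and the scene stay as the last step left them, time stands still between calls to the robot, and variables do not carry over. Pictures are saved under pics/ and viewed, and the job is handed in when it is done.

Besides the shell and the picture viewer there is one more tool, called after "Emit:" as a command line: name --argument value ..., lists and objects as JSON in quotes. servo_tool: Moves the arm, as the interface text tells. Its arguments: {"type":"object","properties":{"moves":{"type":"array","items":{"type":"array"}},"newtons":{"type":"number"}},"required":["moves"]}

```bash
mkdir -p pics; ls
cat > h.py <<'E'
import numpy as np,cv2
from workcell import bot
def grab(n,fn):
    c=bot.read_camera(n); np.savez('pics/'+fn+'.npz',**c)
    cv2.imwrite('pics/'+fn+'.png',cv2.cvtColor(c['pixels'],cv2.COLOR_RGB2BGR)); return c
def pt(c,u,v,d=None):
    K,R,t=[np.array(c[k]) for k in('intrinsics','R','t')]
    d=c['depth'][int(round(v)),int(round(u))] if d is None else d
    return R.T@(np.linalg.inv(K)@[u,v,1]*d-t)
def ray(c,u,v,z):
    K,R,t=[np.array(c[k]) for k in('intrinsics','R','t')]
    o=-R.T@t; d=R.T@np.linalg.inv(K)@[u,v,1]
    return o+d*(z-o[2])/d[2]
def proj(c,X):
    K,R,t=[np.array(c[k]) for k in('intrinsics','R','t')]
    p=K@(R@np.array(X)+t); return p[:2]/p[2]
def cloud(c):
    K,R,t=[np.array(c[k]) for k in('intrinsics','R','t')]
    v,u=np.mgrid[:400,:640]; d=c['depth']
    P=np.stack([u*d,v*d,d],-1)@np.linalg.inv(K).T
    return (P-t)@R
E
python3 - <<'E'
from h import *
for n in('scene','top'):
    c=grab(n,n+'0'); print(n,np.round(-np.array(c['R']).T@c['t'],3),np.round(c['R'],3).tolist(),np.array(c['intrinsics'])[0,0])
s=bot.read_state(); print({k:np.round(v,3) for k,v in s.items()})
E
```

```text
pics
scene [ 0.981 -0.496  0.877] [[0.691, 0.723, 0.012], [0.521, -0.487, -0.701], [-0.5, 0.491, -0.713]] 449.6405238843844
top [0.373 0.024 1.165] [[0.024, -1.0, -0.01], [-0.997, -0.023, -0.074], [0.074, 0.012, -0.997]] 372.10877653450603
{'time': np.float64(0.1), 'q': array([-1.359,  0.265,  1.605,  0.   ,  1.274, -0.037]), 'joint_vel': array([-0.   , -0.003, -0.005,  0.   , -0.002, -0.002]), 'joint_torque': array([-0.0000e+00, -5.1671e+01, -3.6859e+01, -0.0000e+00,  6.0000e-03,
        0.0000e+00]), 'tool_pos': array([ 0.166, -0.654,  0.255]), 'tcp_rot': array([-3.115, -0.39 ,  0.   ]), 'wrist_force': array([-0.269, -0.318, -0.308]), 'torque': array([-0.073, -0.067,  0.005]), 'width': np.float64(1.0)}
```

View pics/scene0.png

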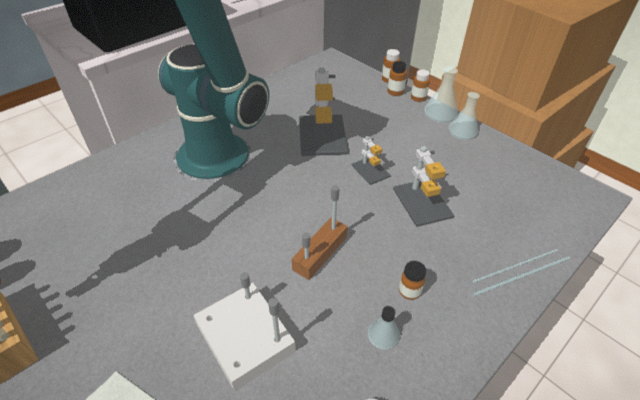

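View pics/top0.png

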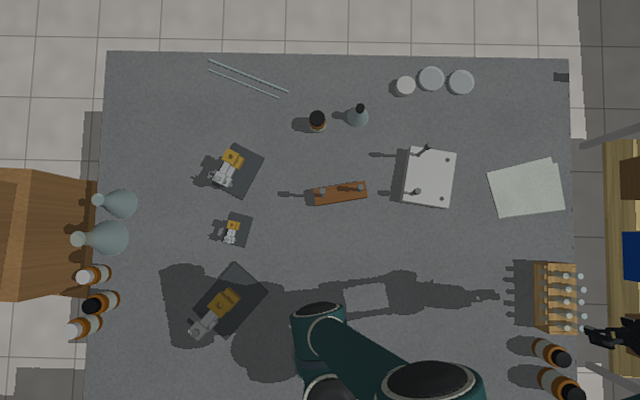

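The scene view shows the rack at about (245,335) and the block at (320,245). The long shaft stands at the far end of the block (335,195) and the short one at (306,245). There are three stands, near (323,110), (372,160) and (425,185). I'll zoom in and measure them.

Run:
```python
from h import *
def L(n): return dict(np.load(f'pics/{n}.npz'))
s,t=L('scene0'),L('top0')
a=cv2.imread('pics/scene0.png')[180:400,180:470]; b=cv2.imread('pics/top0.png')[130:220,180:470]; d=cv2.imread('pics/scene0.png')[50:230,280:470]
cv2.imwrite('pics/z1.png',cv2.resize(a,None,fx=2.7,fy=2.7,interpolation=cv2.INTER_CUBIC))
cv2.imwrite('pics/z2.png',cv2.resize(b,None,fx=2.75,fy=2.75,interpolation=cv2.INTER_CUBIC))
cv2.imwrite('pics/z3.png',cv2.resize(d,None,fx=3.2,fy=3.2,interpolation=cv2.INTER_CUBIC))
for n,c in(('s',s),('t',t)):
    P=cloud(c); hsv=cv2.cvtColor(c['pixels'],cv2.COLOR_RGB2HSV)
    m=((hsv[...,0]>12)&(hsv[...,0]<28)&(hsv[...,1]>120)&(hsv[...,2]>90)&(c['depth']>0)&(P[...,2]>.02)&(P[...,0]<1)&(abs(P[...,1])<.55)).astype(np.uint8)
    k,l,st,ce=cv2.connectedComponentsWithStats(m)
    for i in range(1,k):
        if st[i,4]>15: q=P[l==i]; print(n,'bronze',st[i],np.round(np.percentile(q,5,axis=0),3),np.round(np.percentile(q,95,axis=0),3))
```

```text
s bronze [316  84  17  16 238] [0.167 0.262 0.166] [0.208 0.304 0.19 ]
s bronze [316 107  16  16 232] [0.167 0.262 0.087] [0.209 0.307 0.113]
s bronze [371 145  11  10  72] [0.381 0.28  0.084] [0.402 0.299 0.097]
s bronze [369 156  11   9  70] [0.38  0.28  0.045] [0.402 0.3   0.058]
s bronze [421 162  24  34 467] [0.562 0.271 0.069] [0.599 0.305 0.146]
s bronze [292 220  55  55 849] [ 0.472 -0.099  0.031] [0.527 0.041 0.046]
s bronze [402 273  22  17 162] [0.698 0.029 0.045] [0.737 0.051 0.062]
t bronze [222 149  22  20 245] [0.559 0.273 0.077] [0.593 0.308 0.148]
t bronze [315 181  52  24 588] [ 0.466 -0.092  0.041] [0.522 0.043 0.048]
t bronze [314 188   5   6  20] [0.494 0.047 0.042] [0.504 0.059 0.048]
t bronze [227 220  13  10  96] [0.379 0.282 0.05 ] [0.4   0.302 0.099]
t bronze [224 289  14  14  67] [0.179 0.266 0.109] [0.205 0.298 0.114]
t bronze [208 294  23  23 151] [0.16  0.269 0.186] [0.203 0.314 0.192]
```

View pics/z1.png

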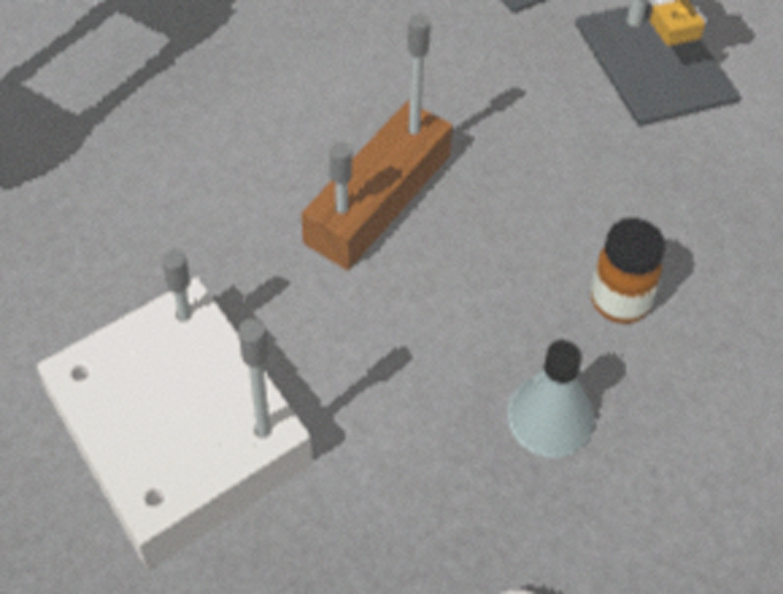

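View pics/z2.png

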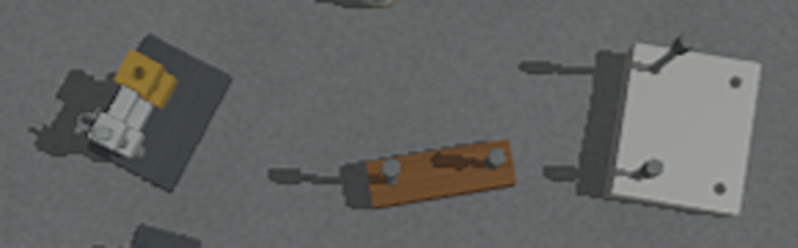

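View pics/z3.png

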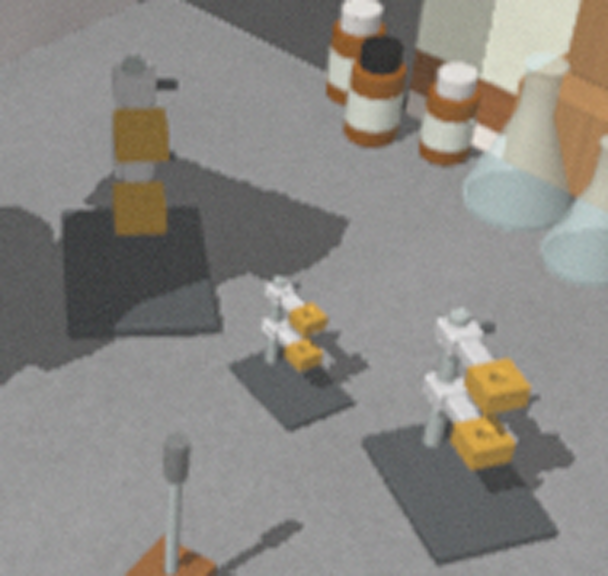

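```bash
cat > m.py <<'E'
from h import *
def L(n): return dict(np.load(f'pics/{n}.npz'))
def blob(c,u,v,r,z,dark=True):
    g=cv2.cvtColor(c['pixels'],cv2.COLOR_RGB2GRAY).astype(float)
    u,v=int(u),int(v); w=g[v-r:v+r+1,u-r:u+r+1]
    bg=np.median(np.r_[w[0],w[-1],w[:,0],w[:,-1]]); W=np.clip((bg-w)-12,0,None)
    yy,xx=np.mgrid[v-r:v+r+1,u-r:u+r+1]
    cu,cv_=(W*xx).sum()/W.sum(),(W*yy).sum()/W.sum()
    return np.round(ray(c,cu,cv_,z),4)[:2],round(cu,2),round(cv_,2)
E
python3 - <<'E'
from m import *
s,t=L('scene0'),L('top0')
k=2.7
print('short row hole scene',blob(s,180+79/k,180+373/k,5,.045)); print('short row hole top',blob(t,180+720/2.75,130+188/2.75,5,.045))
print('long row hole scene',blob(s,180+153/k,180+497/k,5,.045)); print('long row hole top',blob(t,180+735/2.75,130+82/2.75,4,.045))
print('bush scene',blob(s,280+497/3.2,50+383/3.2,4,.146)); print('bush top',blob(t,180+139/2.75,130+73/2.75,4,.146))
for n,c in(('s',s),('t',t)):
    P=cloud(c); px=c['pixels'].astype(int); hsv=cv2.cvtColor(c['pixels'],cv2.COLOR_RGB2HSV)
    for nm,m in (('rack',(px.min(-1)>150)&(abs(P[...,2]-.045)<.006)&(abs(P[...,0]-.5)<.25)&(P[...,1]<-.12)&(P[...,1]>-.4)),
      ('block',(hsv[...,1]>100)&(abs(P[...,2]-.045)<.005)&(abs(P[...,0]-.5)<.06)&(abs(P[...,1]+.02)<.12)),
      ('bush',(hsv[...,1]>100)&(abs(P[...,2]-.146)<.007)&(abs(P[...,0]-.58)<.05)&(abs(P[...,1]-.29)<.05)),
      ):
        m=m.astype(np.uint8)
        k_,l,st,ce=cv2.connectedComponentsWithStats(m); i=1+st[1:,4].argmax(); m=(l==i).astype(np.uint8)
        ct=max(cv2.findContours(m,0,1)[0],key=len)[:,0].astype(float)
        z=.146 if nm=='bush' else .045
        q=np.array([ray(c,u,v,z)[:2] for u,v in ct]).astype(np.float32)
        print(n,nm,'zmed',round(float(np.median(P[...,2][m>0])),4),cv2.minAreaRect(q*1000))
    # hubs: points above block z
    for nm,(a,b),z in (('short',(.50,-.08),.121),('long',(.49,.03),.181),('rs',(0.5,-.2),.121)):
        m=(abs(P[...,2]-z)<.004)&(abs(P[...,0]-a)<.05)&(abs(P[...,1]-b)<.07)
        v,u=np.nonzero(m)
        if len(u): print(n,nm,len(u),np.round(P[m].mean(0),4),np.round(ray(c,u.mean(),v.mean(),z),4), u.mean(),v.mean())
E
```

```text
short row hole scene (array([ 0.4858, -0.3283]), np.float64(208.65), np.float64(317.98))
short row hole top (array([ 0.4846, -0.3251]), np.float64(441.26), np.float64(198.2))
long row hole scene (array([ 0.6042, -0.3455]), np.float64(236.19), np.float64(364.16))
long row hole top (array([ 0.603 , -0.3424]), np.float64(447.0), np.float64(159.48))
bush scene (array([0.5868, 0.2802]), np.float64(435.51), np.float64(170.48))
bush top (array([0.5785, 0.2912]), np.float64(230.09), np.float64(156.12))
s rack zmed 0.044 ((551.6076049804688, -290.6789245605469), (140.1216278076172, 171.95310974121094), 81.6408920288086)
s block zmed 0.0441 ((497.7366943359375, -23.216812133789062), (50.835086822509766, 159.63595581054688), 11.052580833435059)
s bush zmed 0.1447 ((581.5103149414062, 286.9578552246094), (39.319175720214844, 39.86095428466797), 66.57606506347656)
s short 46 [ 0.5059 -0.0754  0.1198] [ 0.5067 -0.0761  0.121 ] 305.8478260869565 235.30434782608697
s long 38 [0.4856 0.0327 0.1797] [0.4865 0.0317 0.181 ] 335.13157894736844 187.47368421052633
s rs 56 [ 0.4984 -0.2371  0.1195] [ 0.4994 -0.2376  0.121 ] 244.19642857142858 275.35714285714283
t rack zmed 0.0443 ((550.1973266601562, -289.710693359375), (136.0911102294922, 165.7859344482422), 81.36799621582031)
t block zmed 0.0444 ((495.24267578125, -19.231124877929688), (48.939453125, 158.1749267578125), 10.816614151000977)
t bush zmed 0.1452 ((578.7957153320312, 291.8523254394531), (36.33415603637695, 35.97609329223633), 62.7051887512207)
t short 30 [ 0.5054 -0.0726  0.1202] [ 0.5053 -0.0725  0.121 ] 359.8 186.33333333333334
t long 33 [0.4852 0.0349 0.1806] [0.4852 0.0349 0.181 ] 321.3636363636364 190.15151515151516
t rs 27 [ 0.4978 -0.2348  0.1207] [ 0.4978 -0.2347  0.121 ] 417.48148148148147 190.2962962962963
```

```bash
cat >> h.py <<'E'
from scipy.spatial.transform import Rotation as Ro
def to(x,y,z):
    s=bot.read_state(); d=Ro.from_rotvec(s['tcp_rot']).as_matrix().T@(np.array([x,y,z])-s['tool_pos'])
    print('t',round(s['time'],2),'tcp',np.round(s['tool_pos'],4),'delta tool',np.round(d,4),'F',np.round(s['wrist_force'],1),'w',round(s['width'],3),'q6',round(s['q'][5],2),'zax',np.round(Ro.from_rotvec(s['tcp_rot']).as_matrix()[:,2],4))
E
python3 -c "
from h import *
to(.506,-.0743,.255)"
```

```text
t 0.1 tcp [ 0.1661 -0.6536  0.255 ] delta tool [ 0.4721 -0.4778  0.0011] F [-0.3 -0.3 -0.3] w 1.0 q6 -0.04 zax [-4.0e-04  2.1e-03 -1.0e+00]
```

Emit:
servo_tool --moves '[[0,[0.029,-0.029,0],0],[0,[0.029,-0.029,0],0],[0,[0.029,-0.029,0],0],[0,[0.029,-0.029,0],0],[0,[0.029,-0.029,0],0],[0,[0.029,-0.029,0],0],[0,[0.029,-0.029,0],0],[0,[0.029,-0.029,0],0]]' --newtons 50

```text
time: 0.77
tool_pos: [0.3315, -0.3698, 0.2481]
tcp_rot: [-3.112, -0.368, 0.007]
wrist_force: [1.1, -1.2, 0.2]
width: 0.997
```

```bash
python3 -c "
from h import *
to(.506,-.0743,.255)"
```

```text
t 0.77 tcp [ 0.3315 -0.3698  0.2481] delta tool [ 0.2386 -0.2467 -0.0056] F [ 1.1 -1.2  0.2] w 0.997 q6 0.44 zax [-0.0053  0.0075 -1.    ]
```

Emit:
servo_tool --moves '[[30,[0.03,-0.03,-0.001],0],[30,[0.03,-0.03,-0.001],0],[30,[0.03,-0.03,0],0],[30,[0.03,-0.03,0],0],[30,[0.03,-0.03,0],0],[30,[0.03,-0.03,0],0],[30,[0.03,-0.03,0],0],[30,[0.015,-0.015,0],0]]'

```text
time: 1.43
tool_pos: [0.4918, -0.0968, 0.2491]
tcp_rot: [-3.109, -0.368, 0.008]
wrist_force: [-0.8, -0.1, 0.1]
width: 0.884
```

```bash
python3 -c "
from h import *
to(.506,-.0743,.2)"
```

```text
t 1.43 tcp [ 0.4918 -0.0968  0.2491] delta tool [ 0.0192 -0.018   0.0493] F [-0.8 -0.1  0.1] w 0.884 q6 1.08 zax [-0.0061  0.0101 -0.9999]
```

Emit:
servo_tool --moves '[[60,[0.01,-0.01,0.01],0],[60,[0.006,-0.006,0.01],0],[60,[0.003,-0.002,0.01],0],[60,[0,0,0.01],0],[60,[0,0,0.01],0],[60,[0,0,0],0],[60,[0,0,0],0],[60,[0,0,0],0]]'

```text
time: 2.1
tool_pos: [0.5047, -0.0706, 0.1921]
tcp_rot: [-3.107, -0.375, 0.017]
wrist_force: [0.2, 1.2, -0.2]
width: 0.763
```

```bash
python3 -c "
from h import *
to(.506,-.0743,.11); grab('scene','s1');grab('top','t1')
a=cv2.imread('pics/s1.png')[130:330,200:420]
cv2.imwrite('pics/z4.png',cv2.resize(a,None,fx=3,fy=3))
a=cv2.imread('pics/t1.png')[130:330,240:460]
cv2.imwrite('pics/z5.png',cv2.resize(a,None,fx=3,fy=3))
"
```

```text
t 2.1 tcp [ 0.5047 -0.0706  0.1921] delta tool [0.0011 0.0049 0.082 ] F [ 0.2  1.2 -0.2] w 0.763 q6 1.13 zax [-0.0123  0.0107 -0.9999]
```

View pics/z4.png

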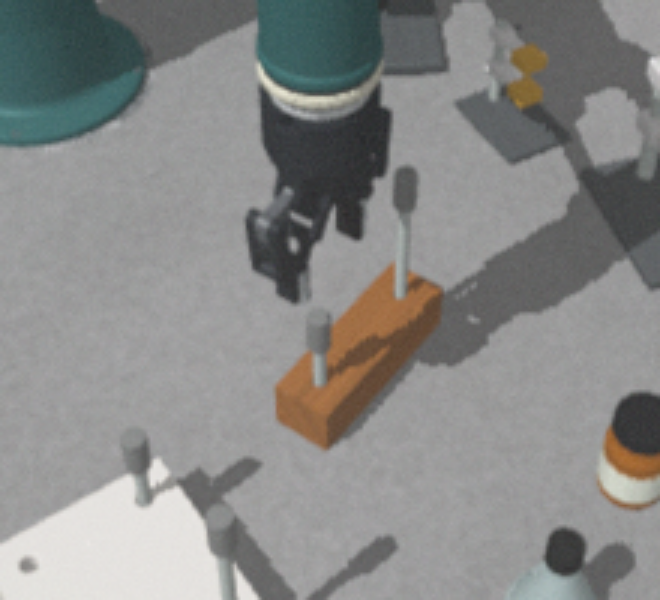

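View pics/z5.png

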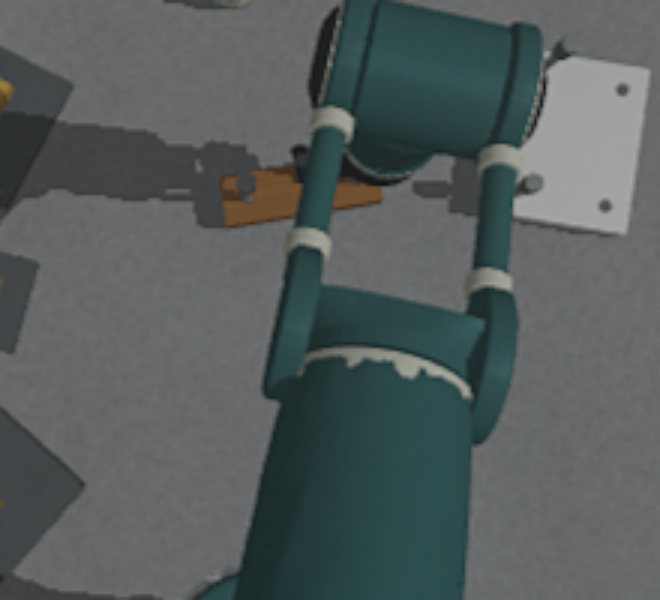

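Emit:
servo_tool --moves '[[60,[0.001,0.004,0.01],0],[60,[0,0.001,0.012],0],[60,[0,0,0.012],0],[60,[0,0,0.01],0],[60,[0,0,0],0],[60,[0,0,0],0],[60,[0,0,0],0],[60,[0,0,0],0]]'

```text
time: 2.87
tool_pos: [0.5084, -0.0772, 0.1461]
tcp_rot: [-3.109, -0.372, 0.009]
wrist_force: [0.1, 0.1, 1.0]
width: 0.764
```

```bash
python3 -c "
from h import *
to(.506,-.0743,.11); c=grab('scene','s2')
print(proj(c,bot.read_state()['tool_pos']))
a=cv2.imread('pics/s2.png')[180:300,240:400]
cv2.imwrite('pics/z6.png',cv2.resize(a,None,fx=5,fy=5))
"
```

```text
t 2.87 tcp [ 0.5084 -0.0772  0.1461] delta tool [-0.0015 -0.003   0.0361] F [0.1 0.1 1. ] w 0.764 q6 1.12 zax [-0.007   0.0095 -0.9999]
[305.86804208 228.45536932]
```

View pics/z6.png

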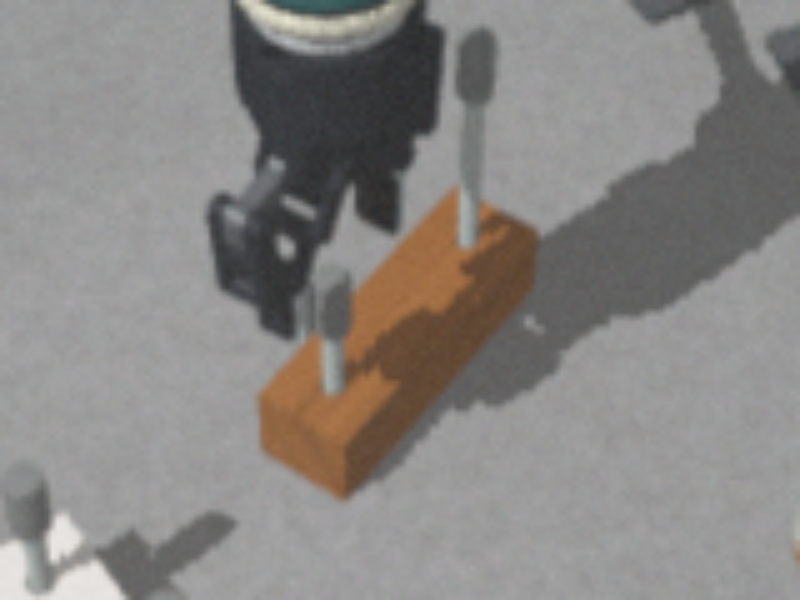

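The shaft hub, at (335,300) in the crop, lies between the open jaws. I'm going down to the grasp.

Emit:
servo_tool --moves '[[60,[-0.001,-0.002,0.009],0],[60,[0,0,0.009],0],[60,[0,0,0.009],0],[60,[0,0,0.006],0],[60,[0,0,0.002],0],[60,[0,0,0],0],[60,[0,0,0],0],[60,[0,0,0],0]]'

```text
time: 3.58
tool_pos: [0.5071, -0.0747, 0.1081]
tcp_rot: [-3.11, -0.373, 0.007]
wrist_force: [0.1, 0.3, 0.0]
width: 0.76
```

```bash
python3 -c "
from h import *
to(.506,-.0743,.11)
"
```

```text
t 3.58 tcp [ 0.5071 -0.0747  0.1081] delta tool [-0.001  -0.0007 -0.0019] F [0.1 0.3 0. ] w 0.76 q6 1.13 zax [-0.0056  0.0092 -0.9999]
```

Emit:
servo_tool --moves '[[120,[-0.001,0,-0.001],0],[200,[0,0,0],0],[255,[0,0,0],0],[255,[0,0,0],0],[255,[0,0,0],0],[255,[0,0,0],0],[255,[0,0,0],0],[255,[0,0,0],0]]'

```text
time: 4.25
tool_pos: [0.507, -0.0753, 0.1106]
tcp_rot: [-3.11, -0.373, 0.003]
wrist_force: [-0.0, 0.3, -1.6]
width: 0.196
```

```bash
python3 -c "
from h import *
to(.506,-.0743,.255)
"
```

```text
t 4.25 tcp [ 0.507  -0.0753  0.1106] delta tool [-0.0008 -0.0025 -0.1444] F [-0.   0.3 -1.6] w 0.196 q6 1.13 zax [-0.003   0.0086 -1.    ]
```

Emit:
servo_tool --moves '[[255,[0,0,-0.012],0],[255,[0,0,-0.02],0],[255,[0,0,-0.025],0],[255,[0,0,-0.025],0],[255,[0,0,-0.025],0],[255,[0,0,-0.02],0],[255,[0,0,-0.01],0],[255,[0,0,0],0]]'

```text
time: 4.92
tool_pos: [0.5074, -0.0764, 0.2573]
tcp_rot: [-3.111, -0.373, -0.0]
wrist_force: [-0.1, 0.2, -1.0]
width: 0.196
```

```bash
python3 -c "
from h import *
to(.4852,-.327,.255); c=grab('scene','s3')
a=cv2.imread('pics/s3.png')[130:290,230:400]
cv2.imwrite('pics/z7.png',cv2.resize(a,None,fx=3.5,fy=3.5))
"
```

```text
t 4.92 tcp [ 0.5074 -0.0764  0.2573] delta tool [-8.070e-02  2.383e-01  2.000e-04] F [-0.1  0.2 -1. ] w 0.196 q6 1.13 zax [-8.0e-04  8.4e-03 -1.0e+00]
```

View pics/z7.png

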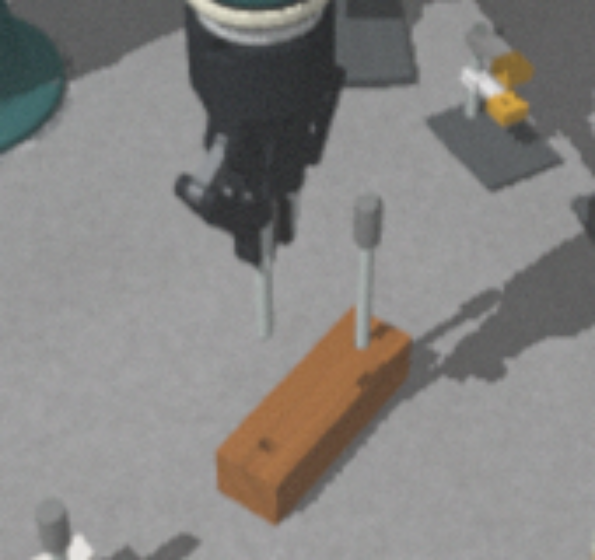

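The short shaft is held hub-up, and the socket it came from is visible at about (265,445) in the crop. That empty socket gives me the camera bias.

```bash
python3 -c "
from m import *
s=L('s3'); print(blob(s,306,257,3,.045))
g=cv2.cvtColor(s['pixels'],cv2.COLOR_RGB2GRAY); print(g[252:262,299:313])
"
```

```text
(array([ 0.5055, -0.0782]), np.float64(305.21), np.float64(256.74))
[[120 126 126 123 120 121 123 118 117 118 118 125 121 124]
 [122 121 122 117 124 119 120 121 117 119 124 121 124 123]
 [127 125 121 124 121 121 115 118 121 124 122 119 124 120]
 [122 124 122 122 117 107 100 105 111 122 126 122 118 122]
 [119 124 126 123 115  87  85  99 105 113 118 121 125 124]
 [124 123 121 120 110  91  82  91 105 108 115 117 122 129]
 [125 125 117 115 112 105  98  91 102 110 117 124 126 120]
 [123 123 116 116 120 117 119 108 113 115 121 125 128 125]
 [117 115 114 117 116 121 123 122 118 121 124 128 125 122]
 [117 116 114 116 124 125 124 124 123 127 127 126 122 121]]
```

Emit:
servo_tool --moves '[[255,[-0.01,0.03,0],0],[255,[-0.01,0.03,0],0],[255,[-0.01,0.03,0],0],[255,[-0.01,0.03,0],0],[255,[-0.01,0.03,0],0],[255,[-0.01,0.03,0],0],[255,[-0.008,0.024,0],0],[255,[-0.004,0.012,0],0]]'

```text
time: 5.63
tool_pos: [0.4825, -0.3054, 0.2404]
tcp_rot: [-3.096, -0.385, 0.023]
wrist_force: [0.0, 0.1, -1.2]
width: 0.198
```

```bash
python3 -c "
from h import *
to(.4852,-.327,.18)
"
```

```text
t 5.63 tcp [ 0.4825 -0.3054  0.2404] delta tool [-0.002   0.023   0.0599] F [ 0.   0.1 -1.2] w 0.198 q6 0.71 zax [-0.0172  0.0196 -0.9997]
```

Emit:
servo_tool --moves '[[255,[0,0.01,0],0],[255,[0,0.006,0],0],[255,[0,0.002,0],0],[255,[0,0,0],0],[255,[0,0,0],0],[255,[0,0,0],0],[255,[0,0,0],0],[255,[0,0,0],0]]'

```text
time: 6.3
tool_pos: [0.4862, -0.3196, 0.2346]
tcp_rot: [-3.087, -0.385, 0.032]
wrist_force: [-0.8, -0.4, -0.5]
width: 0.198
```

```bash
python3 -c "
from h import *
to(.486,-.326,.18)
"
```

```text
t 6.3 tcp [ 0.4862 -0.3196  0.2346] delta tool [-0.0009  0.008   0.0544] F [-0.8 -0.4 -0.5] w 0.198 q6 0.69 zax [-0.0243  0.0275 -0.9993]
```

```bash
cat >> h.py <<'E'
def tl():
    s=bot.read_state(); q=s['q']; print('pitcherr',round(q[1]+q[2]+q[4]-np.pi,4),'q4',round(q[3],4),'q',np.round(q,4),'v',np.round(s['joint_vel'],3),'tau',np.round(s['joint_torque'],1),'zax',np.round(Ro.from_rotvec(s['tcp_rot']).as_matrix()[:,2],4))
E
python3 -c "
from h import *
tl()"
```

```text
pitcherr 0.0358 q4 0.0084 q [-0.6287  0.1254  1.8091  0.0084  1.2429  0.6909] v [ 0.016 -0.007  0.005  0.003  0.002  0.002] tau [ -0.1 -43.1 -36.1   0.    0.2   0. ] zax [-0.0243  0.0275 -0.9993]
```

Emit:
servo_tool --moves '[[255,[0,0,0],0],[255,[0,0,0],0],[255,[0,0,0],0],[255,[0,0,0],0],[255,[0,0,0],0],[255,[0,0,0],0],[255,[0,0,0],0],[255,[0,0,0],0]]'

```text
time: 6.97
tool_pos: [0.4868, -0.3184, 0.2358]
tcp_rot: [-3.088, -0.388, 0.03]
wrist_force: [-0.3, 0.4, -0.3]
width: 0.195
```

```bash
python3 -c "
from h import *
tl();to(.486,-.326,.18)"
```

```text
pitcherr 0.0338 q4 0.0086 q [-0.6266  0.123   1.8093  0.0086  1.2431  0.6911] v [-0.002  0.    -0.     0.001  0.    -0.001] tau [  0.  -43.2 -36.2   0.    0.2   0. ] zax [-0.0226  0.0264 -0.9994]
t 6.97 tcp [ 0.4868 -0.3184  0.2358] delta tool [-0.0018  0.0089  0.0556] F [-0.3  0.4 -0.3] w 0.195 q6 0.69 zax [-0.0226  0.0264 -0.9994]
```

Emit:
servo_tool --moves '[[255,[0,0,-0.02],0],[255,[0,0,-0.02],0],[255,[0,0,0],0],[255,[0,0,0],0],[255,[0,0,0],0],[255,[0,0,0],0],[255,[0,0,0],0],[255,[0,0,0],0]]'

```text
time: 7.63
tool_pos: [0.4857, -0.3185, 0.2716]
tcp_rot: [-3.083, -0.387, 0.038]
wrist_force: [0.1, -0.3, -0.9]
width: 0.198
```

```bash
python3 -c "
from h import *
tl();to(.486,-.326,.18)"
```

```text
pitcherr 0.041 q4 0.0083 q [-0.6279  0.1025  1.7654  0.0083  1.3147  0.6912] v [-0.001  0.007  0.015 -0.    -0.004 -0.   ] tau [ -0.  -43.  -37.2   0.    0.2   0. ] zax [-0.0284  0.0306 -0.9991]
t 7.63 tcp [ 0.4857 -0.3185  0.2716] delta tool [0.0003 0.0107 0.0913] F [ 0.1 -0.3 -0.9] w 0.198 q6 0.69 zax [-0.0284  0.0306 -0.9991]
```

Emit:
servo_tool --moves '[[255,[0.02,0.02,0],0],[255,[0.02,0.02,0],0],[255,[0,0,0],0],[255,[0,0,0],0],[255,[0,0,0],0],[255,[0,0,0],0],[255,[0,0,0],0],[255,[0,0,0],0]]'

```text
time: 8.3
tool_pos: [0.5311, -0.3451, 0.2622]
tcp_rot: [-3.075, -0.385, 0.053]
wrist_force: [0.5, -0.4, -1.2]
width: 0.196
```

```bash
python3 -c "
from h import *
tl();to(.486,-.326,.18)"
```

```text
pitcherr 0.0538 q4 0.0085 q [-0.6197  0.2151  1.6537  0.0085  1.3267  0.6995] v [-0.    -0.01   0.014 -0.001 -0.001  0.001] tau [  0.  -48.8 -36.9   0.    0.3   0. ] zax [-0.039   0.038  -0.9985]
t 8.3 tcp [ 0.5311 -0.3451  0.2622] delta tool [-0.0366 -0.0257  0.0846] F [ 0.5 -0.4 -1.2] w 0.196 q6 0.7 zax [-0.039   0.038  -0.9985]
```

Emit:
servo_tool --moves '[[255,[-0.02,-0.02,0],0],[255,[-0.02,-0.02,0],0],[255,[0,0,0],0],[255,[0,0,0],0],[255,[0,0,0],0],[255,[0,0,0],0],[255,[0,0,0],0],[255,[0,0,0],0]]'

```text
time: 8.97
tool_pos: [0.4806, -0.3151, 0.2662]
tcp_rot: [-3.077, -0.385, 0.049]
wrist_force: [-0.2, 0.2, -1.1]
width: 0.197
```

```bash
python3 -c "
from h import *
tl();to(.486,-.326,.18)"
```

```text
pitcherr 0.0511 q4 0.0081 q [-0.6281  0.1004  1.7781  0.0081  1.3142  0.6912] v [ 0.     0.006 -0.012  0.    -0.003  0.001] tau [ -0.  -42.7 -36.7   0.    0.3   0. ] zax [-0.0367  0.0363 -0.9987]
t 8.97 tcp [ 0.4806 -0.3151  0.2662] delta tool [0.0048 0.0157 0.0855] F [-0.2  0.2 -1.1] w 0.197 q6 0.69 zax [-0.0367  0.0363 -0.9987]
```

Emit:
servo_tool --moves '[[255,[-0.005,-0.005,0],0],[255,[-0.005,-0.005,0],0],[255,[-0.005,-0.005,0],0],[255,[-0.005,-0.005,0],0],[255,[-0.005,-0.005,0],0],[255,[-0.005,-0.005,0],0],[255,[-0.005,-0.005,0],0],[255,[0,0,0],0]]'

```text
time: 9.63
tool_pos: [0.4341, -0.2875, 0.2684]
tcp_rot: [-3.076, -0.386, 0.051]
wrist_force: [-0.4, -0.3, -1.0]
width: 0.197
```

```bash
python3 -c "
from h import *
tl();to(.486,-.326,.18)"
```

```text
pitcherr 0.0525 q4 0.0076 q [-0.6373 -0.0043  1.8835  0.0076  1.3149  0.682 ] v [ 0.    -0.005  0.001  0.002 -0.019  0.001] tau [ -0.  -36.5 -37.    0.    0.3  -0. ] zax [-0.0378  0.0371 -0.9986]
t 9.63 tcp [ 0.4341 -0.2875  0.2684] delta tool [0.0432 0.0541 0.0849] F [-0.4 -0.3 -1. ] w 0.197 q6 0.68 zax [-0.0378  0.0371 -0.9986]
```

Emit:
servo_tool --moves '[[255,[0,0,0.02],0],[255,[0,0,0.02],0],[255,[0,0,0],0],[255,[0,0,0],0],[255,[0,0,0],0],[255,[0,0,0],0],[255,[0,0,0],0],[255,[0,0,0],0]]'

```text
time: 10.3
tool_pos: [0.4341, -0.2873, 0.2331]
tcp_rot: [-3.082, -0.386, 0.04]
wrist_force: [0.0, 0.5, -0.6]
width: 0.196
```

```bash
python3 -c "
from h import *
tl();to(.486,-.326,.18)"
```

```text
pitcherr 0.0428 q4 0.0079 q [-0.6371  0.0138  1.9311  0.0079  1.2394  0.6819] v [-0.    -0.004 -0.017  0.001  0.004  0.   ] tau [ -0.  -36.6 -35.8   0.    0.3   0. ] zax [-0.0299  0.0314 -0.9991]
t 10.3 tcp [ 0.4341 -0.2873  0.2331] delta tool [0.0419 0.0523 0.0503] F [ 0.   0.5 -0.6] w 0.196 q6 0.68 zax [-0.0299  0.0314 -0.9991]
```

Emit:
servo_tool --moves '[[255,[0,0,-0.005],0],[255,[0,0,-0.005],0],[255,[0,0,-0.005],0],[255,[0,0,-0.005],0],[255,[0,0,-0.005],0],[255,[0,0,-0.005],0],[255,[0,0,-0.005],0],[255,[0,0,0],0]]'

```text
time: 10.97
tool_pos: [0.4367, -0.2895, 0.2752]
tcp_rot: [-3.086, -0.387, 0.034]
wrist_force: [0.3, 0.3, -0.5]
width: 0.199
```

```bash
python3 -c "
from h import *
tl();to(.486,-.326,.18)"
```

```text
pitcherr 0.0373 q4 0.0077 q [-0.6376 -0.0117  1.8778  0.0077  1.3128  0.6819] v [-0.002  0.001  0.006  0.    -0.003  0.   ] tau [  0.  -35.6 -36.1   0.    0.4   0. ] zax [-0.0255  0.0282 -0.9993]
t 10.97 tcp [ 0.4367 -0.2895  0.2752] delta tool [0.0404 0.0506 0.0928] F [ 0.3  0.3 -0.5] w 0.199 q6 0.68 zax [-0.0255  0.0282 -0.9993]
```

Emit:
servo_tool --moves '[[255,[0,0,0.03],0],[255,[0,0,0.03],0],[255,[0,0,0],0],[255,[0,0,0],0],[255,[0,0,0],0],[255,[0,0,-0.006],0],[255,[0,0,-0.006],0],[255,[0,0,-0.006],0]]'

```text
time: 11.63
tool_pos: [0.4378, -0.29, 0.2391]
tcp_rot: [-3.091, -0.387, 0.026]
wrist_force: [0.4, 0.3, -0.7]
width: 0.192
```

Emit:
servo_tool --moves '[[255,[0,0,-0.006],0],[255,[0,0,-0.006],0],[255,[0,0,-0.006],0],[255,[0,0,-0.006],0],[255,[0,0,-0.006],0],[255,[0,0,-0.006],0],[255,[0,0,-0.003],0],[255,[0,0,0],0]]'

```text
time: 12.3
tool_pos: [0.4414, -0.293, 0.2901]
tcp_rot: [-3.1, -0.388, 0.012]
wrist_force: [0.5, 0.2, -1.2]
width: 0.195
```

```bash
python3 -c "
from h import *
tl();to(.486,-.326,.18)"
```

```text
pitcherr 0.0179 q4 0.0077 q [-0.6377 -0.0213  1.8594  0.0077  1.3213  0.6819] v [-0.001 -0.004 -0.002  0.     0.     0.002] tau [  0.  -36.1 -37.2   0.    0.2   0. ] zax [-0.0099  0.0166 -0.9998]
t 12.3 tcp [ 0.4414 -0.293   0.2901] delta tool [0.0357 0.045  0.1091] F [ 0.5  0.2 -1.2] w 0.195 q6 0.68 zax [-0.0099  0.0166 -0.9998]
```

Emit:
servo_tool --moves '[[255,[0,0,0.03],0],[255,[0,0,0.03],0],[255,[0,0,0],0],[255,[0,0,0],0],[255,[0,0,-0.006],0],[255,[0,0,-0.006],0],[255,[0,0,-0.006],0],[255,[0,0,-0.003],0]]'

```text
time: 12.97
tool_pos: [0.4427, -0.2937, 0.2567]
tcp_rot: [-3.103, -0.389, 0.006]
wrist_force: [0.8, 0.2, -1.3]
width: 0.193
```

Emit:
servo_tool --moves '[[255,[0.004,0.005,0],0],[255,[0.006,0.007,0],0],[255,[0.006,0.007,0],0],[255,[0.006,0.007,0],0],[255,[0.006,0.007,0],0],[255,[0.003,0.004,0],0],[255,[0,0,0],0],[255,[0,0,0],0]]'

```text
time: 13.63
tool_pos: [0.4893, -0.3274, 0.2611]
tcp_rot: [-3.11, -0.39, -0.004]
wrist_force: [-0.8, -0.6, -1.3]
width: 0.198
```

```bash
python3 -c "
from h import *
tl();to(.486,-.326,.18)"
```

```text
pitcherr 0.0033 q4 0.0078 q [-0.636   0.1007  1.7862  0.0078  1.2579  0.6831] v [-0.002  0.024 -0.011 -0.001 -0.002  0.001] tau [ -0.  -42.7 -37.3   0.   -0.    0. ] zax [ 0.0017  0.0079 -1.    ]
t 13.63 tcp [ 0.4893 -0.3274  0.2611] delta tool [-0.0032 -0.0016  0.0811] F [-0.8 -0.6 -1.3] w 0.198 q6 0.68 zax [ 0.0017  0.0079 -1.    ]
```

Emit:
servo_tool --moves '[[255,[-0.002,-0.001,0.008],0],[255,[-0.001,-0.001,0.014],0],[255,[0,0,0.016],0],[255,[0,0,0.016],0],[255,[0,0,0.014],0],[255,[0,0,0.008],0],[255,[0,0,0],0],[255,[0,0,0],0]]'

```text
time: 14.3
tool_pos: [0.482, -0.3231, 0.1778]
tcp_rot: [-3.106, -0.389, 0.003]
wrist_force: [-0.5, -0.1, -0.4]
width: 0.197
```

```bash
python3 -c "
from h import *
tl();to(.486,-.326,.165); grab('scene','s4')
a=cv2.imread('pics/s4.png')[230:390,150:320]
cv2.imwrite('pics/z8.png',cv2.resize(a,None,fx=3.7,fy=3.7))
grab('top','t4')
a=cv2.imread('pics/t4.png')[100:240,360:500]
cv2.imwrite('pics/z9.png',cv2.resize(a,None,fx=3.7,fy=3.7))"
```

```text
pitcherr 0.0092 q4 0.008 q [-0.6374  0.1534  1.8867  0.008   1.1107  0.6805] v [-0.002  0.007  0.025  0.001 -0.005 -0.   ] tau [  0.  -42.6 -33.9   0.    0.1   0. ] zax [-0.0031  0.0112 -0.9999]
t 14.3 tcp [ 0.482  -0.3231  0.1778] delta tool [0.0031 0.004  0.0128] F [-0.5 -0.1 -0.4] w 0.197 q6 0.68 zax [-0.0031  0.0112 -0.9999]
```

View pics/z8.png

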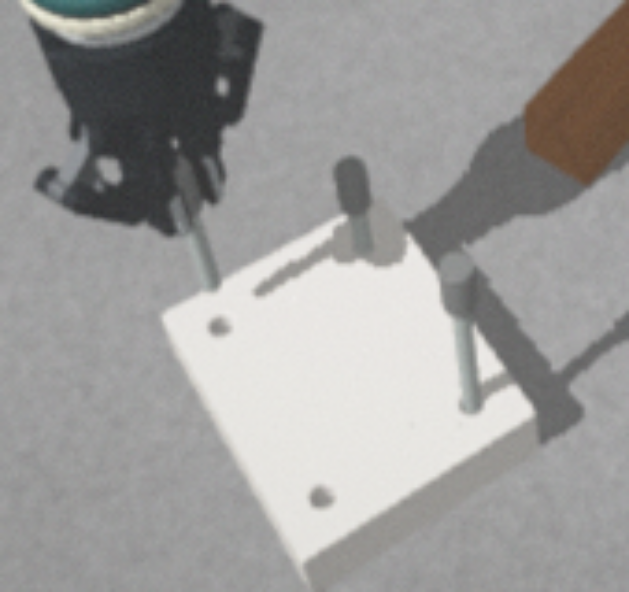

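View pics/z9.png

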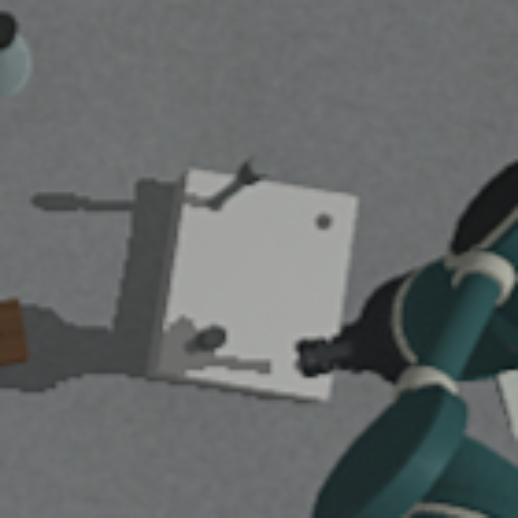

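```bash
python3 -c "
from m import *
c=L('s4'); st=bot.read_state(); R=Ro.from_rotvec(st['tcp_rot']).as_matrix()
for k in(.0987,.0887,.0687,.05): print(k,proj(c,st['tool_pos']+R[:,2]*k))
h=blob(c,209,318,4,.045); print('hole',h, proj(c,[.486,-.326,.045]))
P=cloud(c); g=cv2.cvtColor(c['pixels'],cv2.COLOR_RGB2GRAY)
for v in range(290,313): print(v,g[v,197:216])
"
```

```text
0.0987 [207.24262034 306.0976122 ]
0.0887 [206.35715778 303.46690941]
0.0687 [204.54287481 298.07668799]
0.05 [202.79211347 292.87518889]
hole (array([ 0.4857, -0.3283]), np.float64(208.62), np.float64(317.97)) [209.64899644 317.3689903 ]
290 [110 145 122 109  88 104 125 133 157 162 161 162 164 163 159 161 158 159
 160]
291 [ 93 142 132 118 105 107 117 123 145 161 161 161 161 164 161 163 156 161
 157]
292 [ 79 121 140 119 121 121 119 125 143 157 161 162 162 160 161 156 157 160
 158]
293 [114 124 131 140 151 138 120 120 135 157 162 164 161 163 161 160 163 155
 160]
294 [150 150 152 161 167 150 128 119 121 151 162 162 160 164 163 163 159 160
 164]
295 [162 159 162 164 174 159 139 121 122 141 157 161 162 160 162 162 161 161
 165]
296 [162 160 159 162 170 161 144 123 122 133 161 161 163 157 157 159 160 163
 163]
297 [158 157 157 164 169 168 151 129 120 126 151 163 159 158 157 158 160 163
 160]
298 [163 158 157 153 164 173 159 135 121 121 143 156 159 160 161 160 157 161
 161]
299 [157 156 158 154 161 168 166 144 127 117 133 160 161 161 159 160 162 160
 160]
300 [156 159 158 159 162 168 17
[... 347 characters left out ...]
20 121 146 163 175 197 222 226
 231]
305 [160 163 161 159 158 162 165 173 163 146 126 123 144 193 213 224 233 231
 231]
306 [158 163 162 161 165 161 164 168 172 152 132 121 152 223 231 232 231 229
 232]
307 [156 163 165 162 163 160 159 166 171 154 137 138 184 232 232 231 230 229
 230]
308 [160 163 165 164 162 159 165 186 182 173 166 178 218 233 231 231 230 232
 229]
309 [160 165 165 164 164 169 196 219 219 215 211 220 229 231 230 230 229 228
 229]
310 [160 159 167 173 193 212 223 230 230 230 231 231 231 231 230 231 231 232
 232]
311 [162 173 192 212 225 231 229 231 229 228 231 230 229 232 229 230 232 230
 232]
312 [192 210 224 231 231 230 230 231 231 232 229 230 229 230 229 229 230 231
 230]
```

```bash
python3 -c "
from m import *
c=L('s4'); print(ray(c,209.07,318.2,.045), ray(c,208.6,318,.045))
"
```

```text
[ 0.48678856 -0.32793764  0.045     ] [ 0.48574287 -0.32837922  0.045     ]
```

```bash
python3 -c "
from h import *
to(.4869,-.3291,.150)"
```

```text
t 14.4 tcp [ 0.4824 -0.3234  0.1786] delta tool [0.0029 0.0069 0.0285] F [0.1 0.5 0.1] w 0.194 q6 0.68 zax [-0.0022  0.0105 -0.9999]
```

Emit:
servo_tool --moves '[[255,[0.001,0.003,0.004],0],[255,[0.001,0.003,0.006],0],[255,[0,0,0.004],0],[255,[0,0,0.002],0],[255,[0,0,0],0],[255,[0,0,0],0],[255,[0,0,0],0],[255,[0,0,0],0]]'

```text
time: 15.07
tool_pos: [0.4886, -0.331, 0.1649]
tcp_rot: [-3.112, -0.39, -0.007]
wrist_force: [-0.2, -0.2, -0.4]
width: 0.198
```

```bash
python3 -c "
from h import *
tl();to(.4869,-.3291,.150)"
```

```text
pitcherr 0.0006 q4 0.0081 q [-0.6416  0.1786  1.8828  0.0081  1.0808  0.6762] v [ 0.001 -0.    -0.002 -0.     0.002 -0.001] tau [ -0.  -44.3 -34.3   0.    0.   -0. ] zax [ 0.0038  0.0061 -1.    ]
t 15.07 tcp [ 0.4886 -0.331   0.1649] delta tool [-0.0012 -0.0022  0.0149] F [-0.2 -0.2 -0.4] w 0.198 q6 0.68 zax [ 0.0038  0.0061 -1.    ]
```

Emit:
servo_tool --moves '[[255,[-0.001,-0.002,0.002],0],[255,[0,0,0.002],0],[255,[0,0,0],0],[255,[0,0,0],0],[255,[0,0,0],0],[255,[0,0,0],0],[255,[0,0,0],0],[255,[0,0,0],0]]'

```text
time: 15.73
tool_pos: [0.4871, -0.329, 0.161]
tcp_rot: [-3.112, -0.39, -0.008]
wrist_force: [0.1, -0.7, -1.6]
width: 0.197
```

```bash
python3 -c "
from h import *
tl();to(.4862,-.3285,.150); grab('scene','s5')
a=cv2.imread('pics/s5.png')[270:350,160:260]
cv2.imwrite('pics/z10.png',cv2.resize(a,None,fx=6,fy=6))"
```

```text
pitcherr -0.0001 q4 0.0082 q [-0.6404  0.1777  1.8917  0.0082  1.072   0.6771] v [ 0.    -0.001  0.     0.    -0.001  0.   ] tau [  0.  -44.2 -34.1   0.    0.    0. ] zax [ 0.0044  0.0057 -1.    ]
t 15.73 tcp [ 0.4871 -0.329   0.161 ] delta tool [-0.0008 -0.0007  0.011 ] F [ 0.1 -0.7 -1.6] w 0.197 q6 0.68 zax [ 0.0044  0.0057 -1.    ]
```

View pics/z10.png

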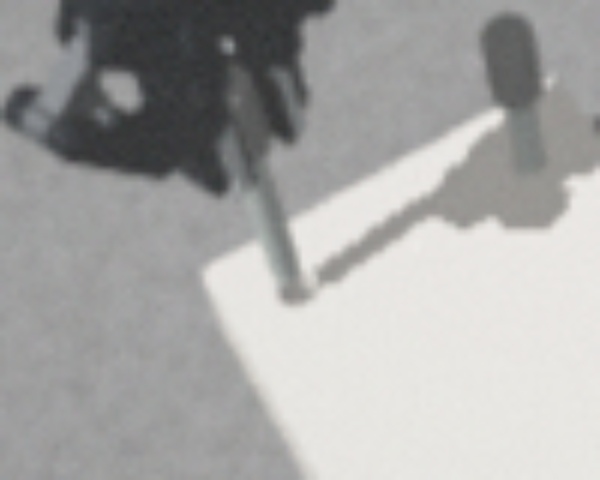

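The tip at about (293,290) in the crop is directly above the hole mouth. I'm inserting slowly.

Emit:
servo_tool --moves '[[255,[-0.001,0,0.004],0],[255,[0,0,0.005],0],[255,[0,0,0.005],0],[255,[0,0,0.005],0],[255,[0,0,0.003],0],[255,[0,0,0],0],[255,[0,0,0],0],[255,[0,0,0],0]]'

```text
time: 16.45
tool_pos: [0.4852, -0.3279, 0.1355]
tcp_rot: [-3.109, -0.39, -0.005]
wrist_force: [0.0, 0.1, -0.4]
width: 0.196
```

```bash
python3 -c "
from h import *
tl();to(.4862,-.3285,.111)"
```

```text
pitcherr 0.0035 q4 0.0094 q [-0.6412  0.2024  1.9143  0.0094  1.0283  0.6755] v [-0.001  0.005 -0.001 -0.003 -0.007  0.   ] tau [  0.  -44.6 -33.2   0.    0.    0. ] zax [ 0.002   0.0085 -1.    ]
t 16.45 tcp [ 0.4852 -0.3279  0.1355] delta tool [0.0007 0.001  0.0245] F [ 0.   0.1 -0.4] w 0.196 q6 0.68 zax [ 0.002   0.0085 -1.    ]
```

Emit:
servo_tool --moves '[[255,[0,0,0.004],0],[255,[0,0,0.005],0],[255,[0,0,0.005],0],[255,[0,0,0.004],0],[255,[0,0,0.003],0],[255,[0,0,0],0],[255,[0,0,0],0],[255,[0,0,0],0]]'

```text
time: 17.12
tool_pos: [0.4855, -0.3278, 0.1123]
tcp_rot: [-3.109, -0.389, -0.005]
wrist_force: [-0.3, 0.8, -0.7]
width: 0.198
```

```bash
python3 -c "
from h import *
tl();to(.4862,-.3285,.111)"
```

```text
pitcherr 0.0032 q4 0.0099 q [-0.6409  0.2285  1.9309  0.0099  0.9854  0.6753] v [-0.001  0.001 -0.002 -0.001  0.002 -0.   ] tau [ -0.4 -44.9 -32.4  -0.2  -0.3  -0. ] zax [ 0.0024  0.0085 -1.    ]
t 17.12 tcp [ 0.4855 -0.3278  0.1123] delta tool [0.0005 0.0009 0.0013] F [-0.3  0.8 -0.7] w 0.198 q6 0.68 zax [ 0.0024  0.0085 -1.    ]
```

Nearly on the floor. I'll lower about 1 mm more and then open partway.

Emit:
servo_tool --moves '[[255,[0,0,0.001],0],[255,[0,0,0.001],0],[255,[0,0,0],0],[120,[0,0,0],0],[70,[0,0,0],0],[70,[0,0,0],0],[70,[0,0,0],0],[70,[0,0,0],0]]'

```text
time: 17.78
tool_pos: [0.4868, -0.3292, 0.112]
tcp_rot: [-3.113, -0.39, -0.01]
wrist_force: [-0.3, -0.8, 0.4]
width: 0.723
```

```bash
python3 -c "
from h import *
tl();to(.4862,-.3285,.26)"
```

```text
pitcherr -0.0014 q4 0.0091 q [-0.6411  0.2297  1.93    0.0091  0.9805  0.6752] v [-0.002 -0.001 -0.003 -0.002 -0.001  0.001] tau [  0.  -44.8 -31.9   0.   -0.    0. ] zax [ 0.0056  0.0053 -1.    ]
t 17.78 tcp [ 0.4868 -0.3292  0.112 ] delta tool [ 0.0006 -0.0014 -0.148 ] F [-0.3 -0.8  0.4] w 0.723 q6 0.68 zax [ 0.0056  0.0053 -1.    ]
```

Now I go straight up, slowly at first and then faster.

Emit:
servo_tool --moves '[[70,[0,0,-0.008],0],[70,[0,0,-0.012],0],[70,[0,0,-0.012],0],[70,[0,0,-0.012],0],[70,[0,0,-0.012],0],[70,[0,0,-0.012],0],[70,[0,0,-0.012],0],[70,[0,0,-0.008],0]]'

```text
time: 18.45
tool_pos: [0.4864, -0.3299, 0.21]
tcp_rot: [-3.114, -0.39, -0.011]
wrist_force: [-0.5, 1.0, -0.2]
width: 0.725
```

```bash
python3 -c "
from h import *
tl();to(.486,.0335,.26); c=grab('scene','s6')
P=cloud(c)
for nm,(x,y) in dict(placed=(.4866,-.328),rs=(.499,-.236)).items():
  m=(abs(P[...,0]-x)<.02)&(abs(P[...,1]-y)<.02)&(P[...,2]>.08)&(P[...,2]<.14); print(nm,m.sum(),np.round(P[m].max(0),4))
a=cv2.imread('pics/s6.png')[170:380,160:380]
cv2.imwrite('pics/z11.png',cv2.resize(a,None,fx=2.8,fy=2.8))"
```

```text
pitcherr -0.0028 q4 0.0081 q [-0.6425  0.1319  1.8484  0.0081  1.1586  0.6758] v [-0.001 -0.098 -0.106 -0.     0.192  0.   ] tau [  0.  -41.5 -34.1   0.   -0.1  -0. ] zax [ 0.0067  0.0043 -1.    ]
t 18.45 tcp [ 0.4864 -0.3299  0.21  ] delta tool [ 0.0897 -0.3524 -0.0485] F [-0.5  1.  -0.2] w 0.725 q6 0.68 zax [ 0.0067  0.0043 -1.    ]
placed 146 [ 0.4942 -0.3197  0.1227]
rs 132 [ 0.5073 -0.2283  0.1223]
```

View pics/z11.png

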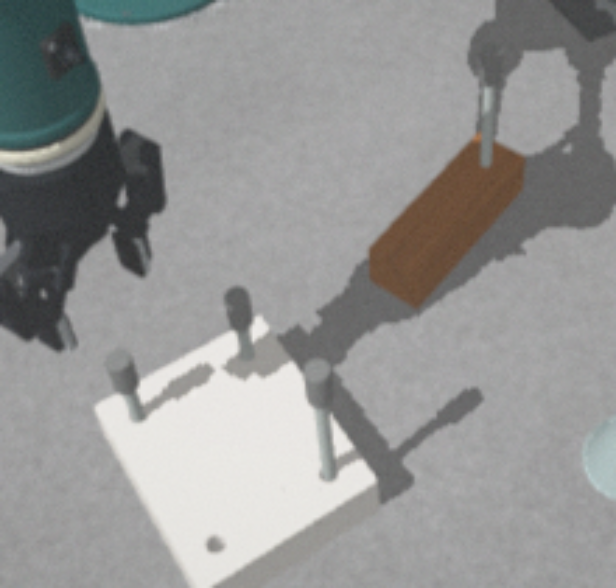

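The short shaft is seated at (125,380) in the crop and its hub top sits level with rack_short's. Next is the long shaft.

Emit:
servo_tool --moves '[[70,[0,-0.004,-0.008],0],[70,[0.002,-0.008,-0.008],0],[70,[0.004,-0.014,-0.008],0],[70,[0.004,-0.016,-0.008],0],[70,[0.004,-0.016,-0.006],0],[70,[0.004,-0.016,-0.004],0],[70,[0.004,-0.016,0],0],[70,[0.004,-0.016,0],0]]'

```text
time: 19.17
tool_pos: [0.4844, -0.2132, 0.2589]
tcp_rot: [-3.114, -0.384, -0.014]
wrist_force: [0.4, 0.3, 0.1]
width: 0.725
```

Emit:
servo_tool --moves '[[70,[0.004,-0.016,0],0],[70,[0.004,-0.016,0],0],[70,[0.004,-0.016,0],0],[70,[0.004,-0.016,0],0],[70,[0.004,-0.016,0],0],[70,[0.004,-0.016,0],0],[70,[0.004,-0.016,0],0],[70,[0.004,-0.016,0],0]]'

```text
time: 19.83
tool_pos: [0.4781, -0.0636, 0.2602]
tcp_rot: [-3.107, -0.39, -0.006]
wrist_force: [-0.0, 0.6, -0.3]
width: 0.729
```

```bash
python3 -c "
from h import *
tl();to(.4869,.0323,.25)"
```

```text
pitcherr -0.0005 q4 0.0111 q [-0.1911 -0.1101  1.998   0.0111  1.2533  1.1268] v [ 0.443 -0.089  0.076  0.004  0.019  0.432] tau [ -2.4 -30.1 -36.5   0.    0.   -0.5] zax [ 0.0025  0.0103 -0.9999]
t 19.83 tcp [ 0.4781 -0.0636  0.2602] delta tool [ 0.0322 -0.0907  0.0112] F [-0.   0.6 -0.3] w 0.729 q6 1.13 zax [ 0.0025  0.0103 -0.9999]
```

Emit:
servo_tool --moves '[[70,[0.006,-0.016,0],0],[70,[0.006,-0.016,0],0],[70,[0.006,-0.014,0],0],[70,[0.005,-0.012,0],0],[70,[0.003,-0.008,0],0],[70,[0.001,-0.003,0],0],[70,[0,0,0],0],[70,[0,0,0],0]]'

```text
time: 20.5
tool_pos: [0.48, 0.0239, 0.2607]
tcp_rot: [-3.101, -0.403, 0.003]
wrist_force: [-0.1, -0.4, -0.6]
width: 0.723
```

```bash
python3 -c "
from h import *
tl();to(.4869,.0323,.17)"
```

```text
pitcherr 0.004 q4 0.0144 q [-0.0113 -0.1112  1.9979  0.0144  1.2589  1.2967] v [ 0.011 -0.006  0.006 -0.003  0.006  0.   ] tau [  0.3 -30.3 -36.5   0.1   0.    0. ] zax [-0.0038  0.0137 -0.9999]
t 20.5 tcp [0.48   0.0239 0.2607] delta tool [ 0.0089 -0.005   0.0908] F [-0.1 -0.4 -0.6] w 0.723 q6 1.3 zax [-0.0038  0.0137 -0.9999]
```

Emit:
servo_tool --moves '[[70,[0.003,-0.001,0.003],0],[70,[0.003,-0.002,0.005],0],[70,[0.002,-0.001,0.005],0],[70,[0,0,0.005],0],[70,[0,0,0.003],0],[70,[0,0,0],0],[70,[0,0,0],0],[70,[0,0,0],0]]'

```text
time: 21.17
tool_pos: [0.4865, 0.028, 0.236]
tcp_rot: [-3.103, -0.396, 0.008]
wrist_force: [-0.5, 0.2, -0.6]
width: 0.724
```

```bash
python3 -c "
from h import *
tl();to(.4869,.0323,.17)"
```

```text
pitcherr 0.0068 q4 0.0136 q [-0.0022 -0.0776  2.0137  0.0136  1.2123  1.3097] v [-0.005  0.001  0.001  0.    -0.    -0.001] tau [  0.  -31.4 -35.8   0.1   0.    0. ] zax [-0.0068  0.0128 -0.9999]
t 21.17 tcp [0.4865 0.028  0.236 ] delta tool [ 0.0017 -0.0032  0.0661] F [-0.5  0.2 -0.6] w 0.724 q6 1.31 zax [-0.0068  0.0128 -0.9999]
```

Emit:
servo_tool --moves '[[70,[0.001,-0.002,0.006],0],[70,[0,-0.001,0.01],0],[70,[0,0,0.012],0],[70,[0,0,0.012],0],[70,[0,0,0.01],0],[70,[0,0,0.006],0],[70,[0,0,0.002],0],[70,[0,0,0],0]]'

```text
time: 21.83
tool_pos: [0.4864, 0.0325, 0.1731]
tcp_rot: [-3.103, -0.396, 0.006]
wrist_force: [0.3, -0.1, 0.1]
width: 0.725
```

```bash
python3 -c "
from h import *
tl();to(.4869,.0323,.17); c=grab('scene','s7')
a=cv2.imread('pics/s7.png')[130:290,240:400]
cv2.imwrite('pics/z12.png',cv2.resize(a,None,fx=3.7,fy=3.7))"
```

```text
pitcherr 0.0055 q4 0.0146 q [ 0.0071 -0.0204  2.0817  0.0146  1.0858  1.317 ] v [ 0.001  0.01   0.005 -0.001 -0.002  0.001] tau [ -0.  -32.6 -33.8   0.1  -0.   -0. ] zax [-0.0055  0.0129 -0.9999]
t 21.83 tcp [0.4864 0.0325 0.1731] delta tool [0.0005 0.0004 0.0031] F [ 0.3 -0.1  0.1] w 0.725 q6 1.32 zax [-0.0055  0.0129 -0.9999]
```

View pics/z12.png

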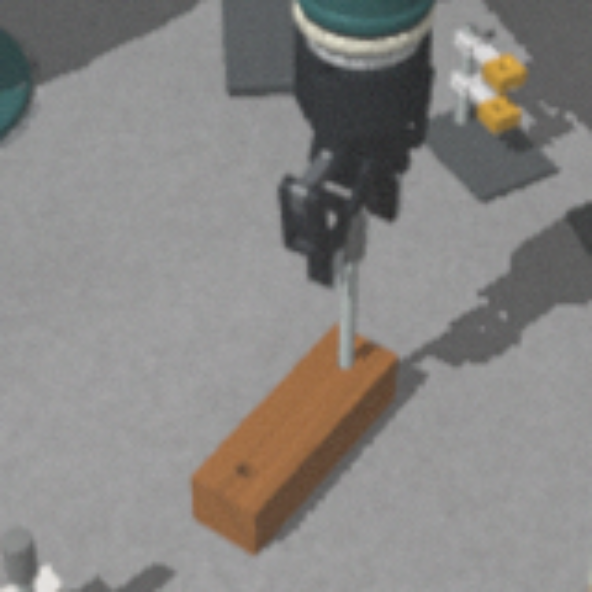

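The hub lies between the jaws at (350,235) in the crop. I'll grip it a little lower.

Emit:
servo_tool --moves '[[120,[0,0,0.002],0],[200,[0,0,0.001],0],[255,[0,0,0],0],[255,[0,0,0],0],[255,[0,0,0],0],[255,[0,0,0],0],[255,[0,0,0],0],[255,[0,0,0],0]]' --newtons 60

```text
time: 22.55
tool_pos: [0.4882, 0.0325, 0.1725]
tcp_rot: [-3.103, -0.396, -0.001]
wrist_force: [0.1, 0.3, -1.6]
width: 0.194
```

```bash
python3 -c "
from h import *
tl();to(.4869,.0323,.30)"
```

```text
pitcherr 0.0008 q4 0.0146 q [ 0.0071 -0.0192  2.0817  0.0146  1.0798  1.317 ] v [-0.001 -0.001  0.001 -0.001  0.001 -0.002] tau [  0.  -33.3 -34.4   0.1   0.    0. ] zax [-8.000e-04  1.290e-02 -9.999e-01]
t 22.55 tcp [0.4882 0.0325 0.1725] delta tool [-0.001  -0.0017 -0.1275] F [ 0.1  0.3 -1.6] w 0.194 q6 1.32 zax [-8.000e-04  1.290e-02 -9.999e-01]
```

Emit:
servo_tool --moves '[[255,[0,0,-0.005],0],[255,[0,0,-0.01],0],[255,[0,0,-0.012],0],[255,[0,0,-0.012],0],[255,[0,0,-0.012],0],[255,[0,0,-0.012],0],[255,[0,0,-0.012],0],[255,[0,0,-0.012],0]]'

```text
time: 23.22
tool_pos: [0.4874, 0.0313, 0.2673]
tcp_rot: [-3.103, -0.396, 0.0]
wrist_force: [-0.2, 0.6, -0.9]
width: 0.191
```

Emit:
servo_tool --moves '[[255,[0,0,-0.012],0],[255,[0,0,-0.012],0],[255,[0,0,-0.012],0],[255,[0,0,-0.012],0],[255,[0,0,-0.012],0],[255,[0,0,-0.01],0],[255,[0,0,-0.006],0],[255,[0,0,0],0]]'

```text
time: 23.88
tool_pos: [0.4884, 0.0301, 0.3628]
tcp_rot: [-3.105, -0.397, -0.024]
wrist_force: [-0.6, -0.1, -1.6]
width: 0.191
```

```bash
python3 -c "
from h import *
tl();to(.581,.289,.34)"
```

```text
pitcherr -0.0138 q4 0.0127 q [ 0.0022 -0.152   1.8486  0.0127  1.4312  1.3174] v [ 0.001 -0.01  -0.004  0.002  0.006 -0.   ] tau [ -0.  -29.6 -38.2   0.1   0.1  -0. ] zax [ 0.0138  0.0126 -0.9998]
t 23.88 tcp [0.4884 0.0301 0.3628] delta tool [ 0.1542 -0.2272  0.0274] F [-0.6 -0.1 -1.6] w 0.191 q6 1.32 zax [ 0.0138  0.0126 -0.9998]
```

Emit:
servo_tool --moves '[[255,[0.004,-0.006,0],0],[255,[0.008,-0.012,0],0],[255,[0.01,-0.015,0],0],[255,[0.01,-0.015,0],0],[255,[0.01,-0.015,0],0],[255,[0.01,-0.015,0],0],[255,[0.01,-0.015,0],0],[255,[0.01,-0.015,0],0]]'

```text
time: 24.55
tool_pos: [0.5304, 0.1572, 0.3604]
tcp_rot: [-3.108, -0.387, -0.012]
wrist_force: [0.4, -0.6, -1.3]
width: 0.19
```

```bash
python3 -c "
from h import *
tl();to(.581,.289,.34)"
```

```text
pitcherr -0.0088 q4 0.0093 q [ 0.2378 -0.0211  1.7323  0.0093  1.4215  1.5597] v [ 0.363  0.265 -0.24  -0.003 -0.01   0.36 ] tau [ -1.5 -39.  -37.9   0.1   0.   -0.4] zax [ 0.0064  0.011  -0.9999]
t 24.55 tcp [0.5304 0.1572 0.3604] delta tool [ 0.0812 -0.1151  0.0221] F [ 0.4 -0.6 -1.3] w 0.19 q6 1.56 zax [ 0.0064  0.011  -0.9999]
```

Emit:
servo_tool --moves '[[255,[0.011,-0.015,0],0],[255,[0.011,-0.015,0],0],[255,[0.011,-0.015,0],0],[255,[0.011,-0.015,0],0],[255,[0.01,-0.014,0],0],[255,[0.008,-0.011,0],0],[255,[0.004,-0.005,0],0],[255,[0,0,0],0]]'

```text
time: 25.22
tool_pos: [0.5707, 0.2731, 0.3504]
tcp_rot: [-3.108, -0.394, 0.014]
wrist_force: [1.2, -0.5, -0.7]
width: 0.191
```

```bash
python3 -c "
from h import *
tl();to(.581,.289,.34)"
```

```text
pitcherr 0.0061 q4 0.0113 q [0.4012 0.1456 1.574  0.0113 1.4281 1.7182] v [ 0.01   0.015  0.008 -0.007  0.011 -0.001] tau [  0.4 -46.9 -38.8   0.1  -0.    0.1] zax [-0.01    0.0079 -0.9999]
t 25.22 tcp [0.5707 0.2731 0.3504] delta tool [ 0.014  -0.0128  0.0104] F [ 1.2 -0.5 -0.7] w 0.191 q6 1.72 zax [-0.01    0.0079 -0.9999]
```

Emit:
servo_tool --moves '[[255,[0.004,-0.003,0.001],0],[255,[0.004,-0.004,0.002],0],[255,[0.003,-0.003,0.003],0],[255,[0.001,-0.001,0.003],0],[255,[0,0,0.002],0],[255,[0,0,0],0],[255,[0,0,0],0],[255,[0,0,0],0]]'

```text
time: 25.88
tool_pos: [0.5796, 0.2849, 0.3371]
tcp_rot: [-3.11, -0.39, 0.018]
wrist_force: [-1.1, -0.2, -0.7]
width: 0.192
```

```bash
python3 -c "
from h import *
tl();to(.581,.289,.33); c=grab('scene','s8'); st=bot.read_state(); R=Ro.from_rotvec(st['tcp_rot']).as_matrix()
for k in(.1605,.13,.10,.05): print(k,proj(c,st['tool_pos']+R[:,2]*k))
a=cv2.imread('pics/s8.png')[70:230,360:520]
cv2.imwrite('pics/z13.png',cv2.resize(a,None,fx=3.7,fy=3.7))"
```

```text
pitcherr 0.0093 q4 0.0099 q [0.4134 0.1771 1.5617 0.0099 1.4121 1.7332] v [-0.003 -0.004  0.003 -0.001  0.001  0.002] tau [  0.1 -48.4 -38.5   0.1   0.    0. ] zax [-0.0124  0.0052 -0.9999]
t 25.88 tcp [0.5796 0.2849 0.3371] delta tool [ 0.0025 -0.0036  0.0071] F [-1.1 -0.2 -0.7] w 0.192 q6 1.73 zax [-0.0124  0.0052 -0.9999]
0.1605 [436.22585326 158.09062668]
0.13 [438.82524483 148.3011994 ]
0.1 [441.48930328 138.26823369]
0.05 [446.18459999 120.585532  ]
```

View pics/z13.png

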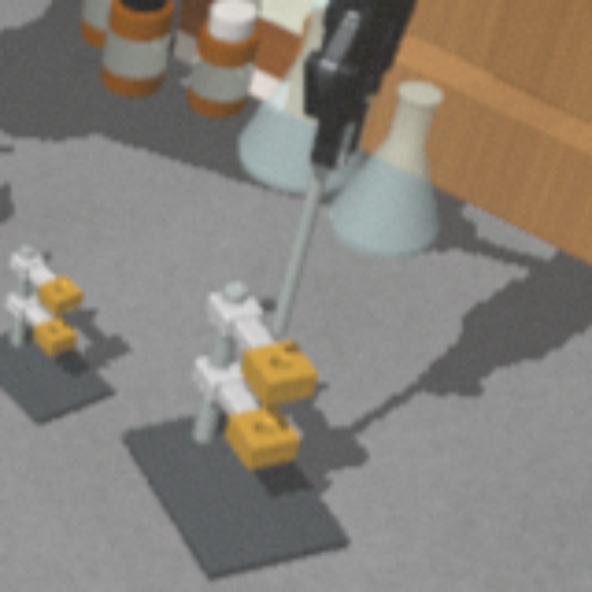

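```bash
python3 -c "
from m import *
c=L('s8'); g=cv2.cvtColor(c['pixels'],cv2.COLOR_RGB2GRAY)
for v in range(122,161,3): print(v,428,g[v,428:452])
a=cv2.imread('pics/s8.png')[145:205,405:465]
cv2.imwrite('pics/z14.png',cv2.resize(a,None,fx=10,fy=10,interpolation=cv2.INTER_NEAREST))
b=cv2.imread('pics/top0.png')[135:185,200:260]
cv2.imwrite('pics/z15.png',cv2.resize(b,None,fx=10,fy=10,interpolation=cv2.INTER_NEAREST))
"
```

```text
122 428 [149 147 146 139 143 145 135 130 128 134 116 119 121 129 136 161 161 149
 128 110 108 101 106 122]
125 428 [149 149 145 144 146 148 146 147 144 148 145 146 146 147 155 162 154 136
 124 127 126 133 150 155]
128 428 [145 147 146 147 151 145 148 148 149 148 145 147 147 156 163 155 136 125
 142 151 152 171 164 163]
131 428 [149 147 149 147 147 144 141 146 144 145 146 147 151 163 158 143 125 140
 146 141 145 150 163 169]
134 428 [149 145 150 147 150 147 144 146 149 151 145 149 160 161 149 130 141 146
 144 147 144 141 145 154]
137 428 [144 147 149 145 143 144 149 145 145 143 150 161 164 151 133 138 142 145
 143 143 148 143 144 141]
140 428 [148 146 141 145 143 146 148 146 140 144 156 164 154 137 132 148 148 145
 149 146 147 143 142 144]
143 428 [141 145 142 141 144 145 146 142 145 152 164 158 137 128 145 147 143 141
 143 145 147 146 141 146]
146 428 [145 146 148 147 148 148 145 145 149 162 157 143 126 142 143 144 146 140
 143 143 143 144 141 146]
149 428 [143 143 143 143 144 145 140 149 163 162 145 129 142 145 142 144 143 144
 146 143 143 147 144 143]
152 428 [209 187 122  90  91  92 118 161 163 149 136 136 144 147 147 145 146 143
 142 142 143 143 139 139]
155 428 [194 182 158 138 146 149 156 164 155 138 133 148 145 148 147 146 142 145
 146 142 145 141 141 142]
158 428 [207 208 196 178 152 149 162 153 140 125 143 143 143 141 139 145 143 145
 143 141 138 143 143 140]
```

View pics/z14.png

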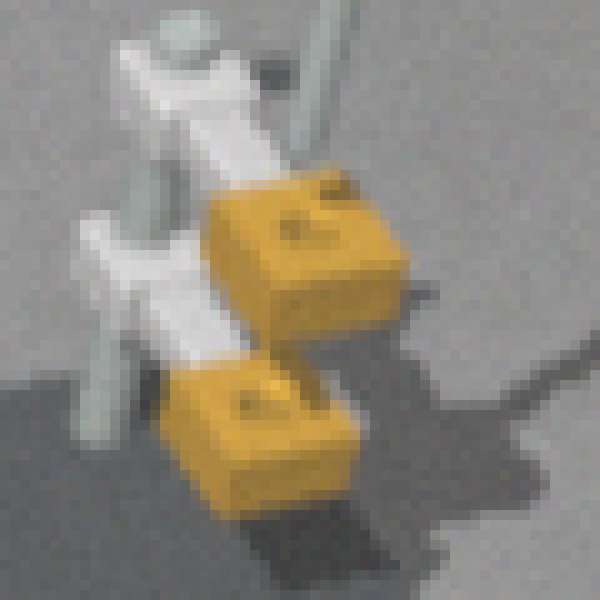

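View pics/z15.png

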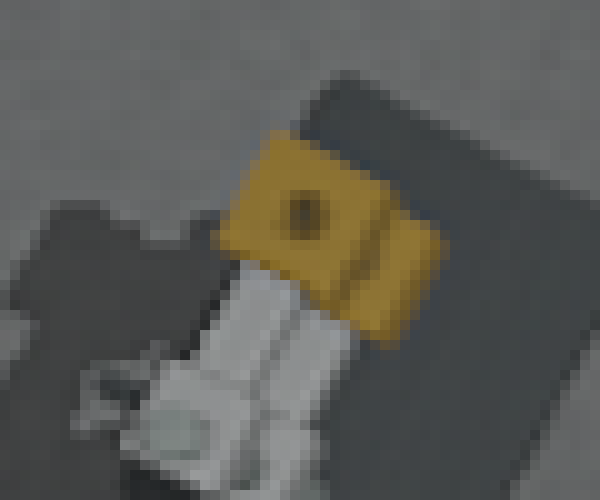

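```bash
python3 -c "
from m import *
c=L('s8'); st=bot.read_state(); R=Ro.from_rotvec(st['tcp_rot']).as_matrix()
a=st['tool_pos']+R[:,2]*(st['tool_pos'][2]-.146); p=proj(c,a); print(a,p)
for du in (-.5,-.95): print('bush est',ray(c,434.6-du,167.2,.146), 'blob',ray(c,435.5-du,170.5,.146))
"
```

```text
[0.57723521 0.28586748 0.14601716] [433.7158086 167.5435694]
bush est [0.57879115 0.28944214 0.146     ] blob [0.58762028 0.2810518  0.146     ]
bush est [0.5795503  0.29025789 0.146     ] blob [0.58837374 0.28186112 0.146     ]
```

Emit:
servo_tool --moves '[[255,[0,0,-0.006],0],[255,[0,0,-0.006],0],[255,[0,0,-0.006],0],[255,[0,0,-0.006],0],[255,[0,0,-0.006],0],[255,[0,0,-0.006],0],[255,[0,0,-0.003],0],[255,[0,0,0],0]]'

```text
time: 26.6
tool_pos: [0.5807, 0.2845, 0.3836]
tcp_rot: [-3.109, -0.389, 0.011]
wrist_force: [0.4, 0.0, -0.2]
width: 0.192
```

```bash
python3 -c "
from h import *
tl();to(.58,.2895,.33)"
```

```text
pitcherr 0.0044 q4 0.0097 q [0.4122 0.1638 1.4941 0.0097 1.4881 1.7332] v [ 0.    -0.004 -0.008  0.001  0.003 -0.   ] tau [ -0.  -47.7 -38.5   0.1   0.1   0. ] zax [-0.0079  0.0071 -0.9999]
t 26.6 tcp [0.5807 0.2845 0.3836] delta tool [ 0.0009 -0.0046  0.0536] F [ 0.4  0.  -0.2] w 0.192 q6 1.73 zax [-0.0079  0.0071 -0.9999]
```

Emit:
servo_tool --moves '[[255,[0,0,0.015],0],[255,[0,0,0.018],0],[255,[0,0,0],0],[255,[0,0,0],0],[255,[0,0,0],0],[255,[0,0,0],0],[255,[0,0,0],0],[255,[0,0,0],0]]'

```text
time: 27.27
tool_pos: [0.5817, 0.2854, 0.3544]
tcp_rot: [-3.108, -0.389, 0.002]
wrist_force: [0.2, 0.6, -0.6]
width: 0.191
```

```bash
python3 -c "
from h import *
tl();to(.58,.2895,.33)"
```

```text
pitcherr -0.0013 q4 0.0098 q [0.4129 0.1694 1.5396 0.0098 1.4314 1.7331] v [-0.    -0.002 -0.013 -0.002  0.003 -0.001] tau [  0.  -48.1 -38.5   0.1   0.    0. ] zax [-0.0027  0.0094 -1.    ]
t 27.27 tcp [0.5817 0.2854 0.3544] delta tool [-0.0006 -0.0041  0.0245] F [ 0.2  0.6 -0.6] w 0.191 q6 1.73 zax [-0.0027  0.0094 -1.    ]
```

Emit:
servo_tool --moves '[[255,[-0.001,-0.002,0.004],0],[255,[0,0,0.006],0],[255,[0,0,0.005],0],[255,[0,0,0.002],0],[255,[0,0,0],0],[255,[0,0,0],0],[255,[0,0,0],0],[255,[0,0,0],0]]'

```text
time: 27.93
tool_pos: [0.5801, 0.2876, 0.3364]
tcp_rot: [-3.107, -0.389, 0.001]
wrist_force: [-0.3, -0.2, -0.9]
width: 0.193
```

```bash
python3 -c "
from h import *
tl();to(.5802,.2877,.30); c=grab('scene','s9')
a=cv2.imread('pics/s9.png')[115:205,405:465]
cv2.imwrite('pics/z16.png',cv2.resize(a,None,fx=6.6,fy=6.6,interpolation=cv2.INTER_CUBIC))
st=bot.read_state(); R=Ro.from_rotvec(st['tcp_rot']).as_matrix()
for k in(.1605,.13,.10): print(k,proj(c,st['tool_pos']+R[:,2]*k))
g=cv2.cvtColor(c['pixels'],cv2.COLOR_RGB2GRAY)
for v in range(134,168,3): print(v,428,g[v,428:452])"
```

```text
pitcherr -0.0023 q4 0.0099 q [0.4169 0.1734 1.5672 0.0099 1.3987 1.7368] v [-0.    -0.001 -0.003 -0.    -0.001 -0.001] tau [  0.  -48.3 -38.4   0.1  -0.    0. ] zax [-0.0018  0.0098 -1.    ]
t 27.93 tcp [0.5801 0.2876 0.3364] delta tool [0.0001 0.0002 0.0364] F [-0.3 -0.2 -0.9] w 0.193 q6 1.74 zax [-0.0018  0.0098 -1.    ]
0.1605 [437.79879893 158.14028537]
0.13 [440.28117177 148.32351643]
0.1 [442.82474991 138.26470555]
134 428 [147 149 151 149 148 148 146 146 147 148 146 143 147 163 158 152 134 132
 146 143 145 143 144 155]
137 428 [143 147 144 145 141 146 148 145 145 145 146 152 157 165 152 139 125 145
 146 145 142 144 142 141]
140 428 [147 141 144 142 143 140 148 149 146 143 143 149 161 157 141 128 144 148
 147 150 143 142 139 145]
143 428 [142 141 142 139 147 146 145 144 143 143 147 161 164 148 129 144 143 142
 140 145 144 143 142 143]
146 428 [146 143 143 150 145 147 143 139 142 143 162 165 153 135 135 147 147 142
 142 139 142 142 139 148]
149 428 [142 144 145 147 144 144 142 143 148 158 163 154 140 129 142 143 146 141
 141 144 143 146 146 143]
152 428 [208 187 120  95  90  89 107 146 151 162 157 141 126 146 148 144 147 144
 145 143 143 143 143 144]
155 428 [199 181 158 142 149 147 142 150 159 161 144 129 144 148 148 146 145 148
 145 144 145 140 145 146]
158 428 [206 211 196 176 150 143 151 162 163 151 132 136 137 143 145 143 145 143
 144 140 139 141 143 143]
161 428 [209 208 211 207 199 173 143 142 144 146 149 147 145 147 145 146 146 145
 142 144 142 137 140 141]
164 428 [178 173 169 164 164 164 167 164 167 152 109 104 115 137 146 142 144 149
 147 146 143 147 141 141]
167 428 [155 165 161 167 155 129 127 135 154 159 164 165 165 165 159 159 148 145
 145 145 143 148 146 145]
```

View pics/z16.png

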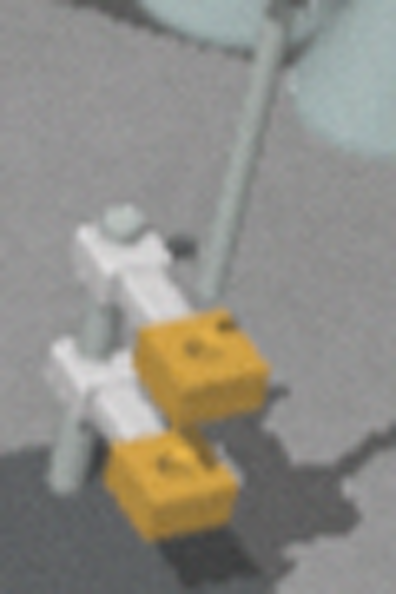

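The rod's image line extends through the centre of the upper bushing's bore, to about (434.5,167.5) in the full picture. I'll descend slowly and watch the force.

Emit:
servo_tool --moves '[[255,[0,0,0.004],0],[255,[0,0,0.006],0],[255,[0,0,0.006],0],[255,[0,0,0.005],0],[255,[0,0,0.003],0],[255,[0,0,0],0],[255,[0,0,0],0],[255,[0,0,0],0]]'

```text
time: 28.65
tool_pos: [0.5801, 0.288, 0.3099]
tcp_rot: [-3.107, -0.389, 0.001]
wrist_force: [-0.3, -0.3, -1.6]
width: 0.193
```

```bash
python3 -c "
from h import *
tl();to(.5802,.2877,.30); c=grab('scene','s10')
a=cv2.imread('pics/s10.png')[115:205,405:465]
cv2.imwrite('pics/z17.png',cv2.resize(a,None,fx=6.6,fy=6.6,interpolation=cv2.INTER_CUBIC))"
```

```text
pitcherr -0.0026 q4 0.0105 q [0.4173 0.1835 1.603  0.0105 1.3524 1.7367] v [ 0.001  0.002 -0.001 -0.    -0.004 -0.   ] tau [ -0.  -48.3 -37.7   0.    0.1   0. ] zax [-0.0017  0.0104 -0.9999]
t 28.65 tcp [0.5801 0.288  0.3099] delta tool [-0.      0.0004  0.0099] F [-0.3 -0.3 -1.6] w 0.193 q6 1.74 zax [-0.0017  0.0104 -0.9999]
```

View pics/z17.png

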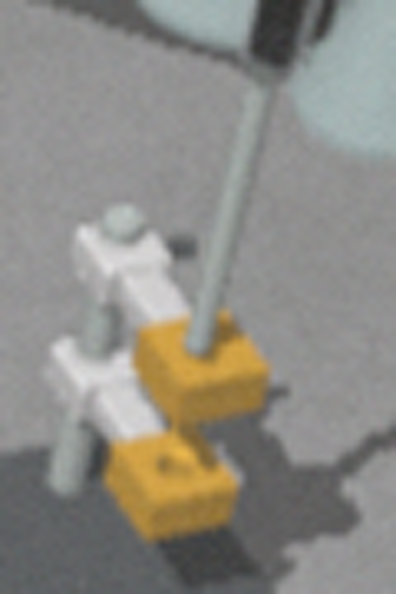

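Emit:
servo_tool --moves '[[255,[0,0,0.004],0],[255,[0,0,0.005],0],[255,[0,0,0.005],0],[255,[0,0,0.004],0],[255,[0,0,0.002],0],[255,[0,0,0],0],[255,[0,0,0],0],[255,[0,0,0],0]]'

```text
time: 29.37
tool_pos: [0.5809, 0.2894, 0.2886]
tcp_rot: [-3.104, -0.389, -0.004]
wrist_force: [1.3, 0.7, -0.8]
width: 0.19
```

```bash
python3 -c "
from h import *
tl();to(.5802,.2877,.26)"
```

```text
pitcherr -0.0062 q4 0.0119 q [0.4181 0.1937 1.6299 0.0119 1.3119 1.7367] v [ 0.001  0.001 -0.001 -0.001 -0.001  0.001] tau [ -0.3 -48.4 -37.2  -0.2   0.2  -0. ] zax [ 0.001   0.0131 -0.9999]
t 29.37 tcp [0.5809 0.2894 0.2886] delta tool [-0.0012  0.0019  0.0286] F [ 1.3  0.7 -0.8] w 0.19 q6 1.74 zax [ 0.001   0.0131 -0.9999]
```

Emit:
servo_tool --moves '[[255,[0,0,0.004],0],[255,[0,0,0.005],0],[255,[0,0,0.005],0],[255,[0,0,0.003],0],[255,[0,0,0],0],[255,[0,0,0],0],[255,[0,0,0],0],[255,[0,0,0],0]]'

```text
time: 30.03
tool_pos: [0.581, 0.2897, 0.2698]
tcp_rot: [-3.104, -0.389, -0.004]
wrist_force: [0.9, 0.8, -0.8]
width: 0.198
```

```bash
python3 -c "
from h import *
tl();to(.5802,.2877,.25)
c=grab('scene','s11')
a=cv2.imread('pics/s11.png')[115:205,405:465]
cv2.imwrite('pics/z18.png',cv2.resize(a,None,fx=6.6,fy=6.6,interpolation=cv2.INTER_CUBIC))"
```

```text
pitcherr -0.0063 q4 0.0121 q [0.4184 0.2038 1.6523 0.0121 1.2791 1.7366] v [ 0.001  0.001  0.001  0.001 -0.001 -0.002] tau [ -0.4 -48.9 -37.1  -0.2   0.2  -0. ] zax [ 0.0011  0.0131 -0.9999]
t 30.03 tcp [0.581  0.2897 0.2698] delta tool [-0.0014  0.002   0.0198] F [ 0.9  0.8 -0.8] w 0.198 q6 1.74 zax [ 0.0011  0.0131 -0.9999]
```

View pics/z18.png

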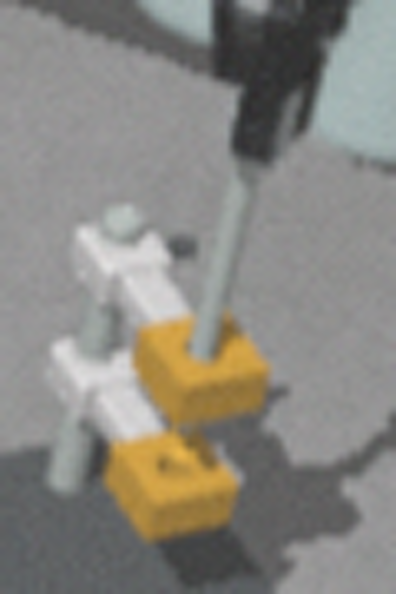

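Emit:
servo_tool --moves '[[255,[0,0,0.004],0],[255,[0,0,0.005],0],[255,[0,0,0.005],0],[255,[0,0,0.004],0],[255,[0,0,0.002],0],[255,[0,0,0],0],[255,[0,0,0],0],[255,[0,0,0],0]]'

```text
time: 30.75
tool_pos: [0.581, 0.29, 0.2476]
tcp_rot: [-3.104, -0.389, -0.004]
wrist_force: [0.6, 2.0, -0.7]
width: 0.193
```

```bash
python3 -c "
from h import *
tl();to(.5802,.2877,.202)
c=grab('scene','s12')
a=cv2.imread('pics/s12.png')[115:205,405:465]
cv2.imwrite('pics/z19.png',cv2.resize(a,None,fx=6.6,fy=6.6,interpolation=cv2.INTER_CUBIC))"
```

```text
pitcherr -0.0064 q4 0.0122 q [0.4188 0.2172 1.6774 0.0122 1.2405 1.7365] v [-0.001 -0.    -0.002 -0.    -0.001 -0.   ] tau [ -0.4 -49.  -36.4  -0.2   0.2  -0. ] zax [ 0.0012  0.0132 -0.9999]
t 30.75 tcp [0.581  0.29   0.2476] delta tool [-0.0016  0.0026  0.0456] F [ 0.6  2.  -0.7] w 0.193 q6 1.74 zax [ 0.0012  0.0132 -0.9999]
```

View pics/z19.png

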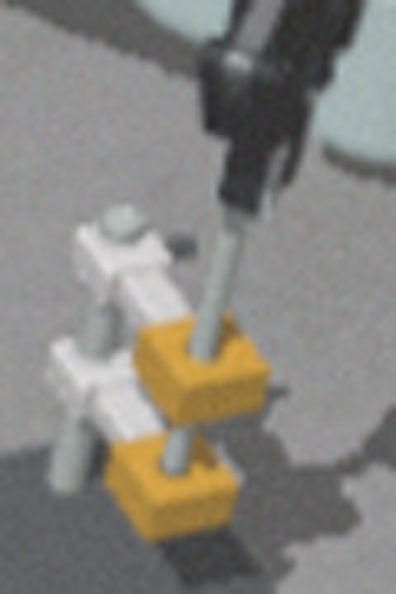

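The rod passes the upper bushing and its tip is over the lower bore at (173,470) in the crop. The force is about 2 N. I'm continuing down with a small relieving shift.

Emit:
servo_tool --moves '[[255,[0,-0.001,0.003],0],[255,[0,0,0.004],0],[255,[0,0,0.004],0],[255,[0,0,0.003],0],[255,[0,0,0.001],0],[255,[0,0,0],0],[255,[0,0,0],0],[255,[0,0,0],0]]'

```text
time: 31.47
tool_pos: [0.5807, 0.2907, 0.2308]
tcp_rot: [-3.106, -0.389, -0.004]
wrist_force: [-0.3, 1.0, -1.4]
width: 0.194
```

```bash
python3 -c "
from h import *
tl();to(.581,.29,.2045)"
```

```text
pitcherr -0.0055 q4 0.0113 q [0.4205 0.2288 1.6949 0.0113 1.2124 1.7382] v [ 0.     0.001 -0.001  0.001 -0.     0.   ] tau [ -0.2 -49.4 -36.3  -0.1   0.1  -0. ] zax [ 8.000e-04  1.190e-02 -9.999e-01]
t 31.47 tcp [0.5807 0.2907 0.2308] delta tool [0.     0.001  0.0263] F [-0.3  1.  -1.4] w 0.194 q6 1.74 zax [ 8.000e-04  1.190e-02 -9.999e-01]
```

Emit:
servo_tool --moves '[[255,[0,0,0.004],0],[255,[0,0,0.005],0],[255,[0,0,0.005],0],[255,[0,0,0.005],0],[255,[0,0,0.003],0],[255,[0,0,0.001],0],[255,[0,0,0],0],[255,[0,0,0],0]]'

```text
time: 32.13
tool_pos: [0.5807, 0.2909, 0.205]
tcp_rot: [-3.106, -0.389, -0.003]
wrist_force: [0.4, 0.4, -0.4]
width: 0.191
```

```bash
python3 -c "
from h import *
tl();to(.581,.29,.2045)"
```

```text
pitcherr -0.0054 q4 0.0115 q [0.4209 0.2478 1.7204 0.0115 1.1679 1.738 ] v [-0.001  0.001  0.     0.001 -0.003 -0.   ] tau [ -0.2 -49.5 -35.4  -0.    0.1  -0. ] zax [ 6.000e-04  1.190e-02 -9.999e-01]
t 32.13 tcp [0.5807 0.2909 0.205 ] delta tool [0.0001 0.001  0.0005] F [ 0.4  0.4 -0.4] w 0.191 q6 1.74 zax [ 6.000e-04  1.190e-02 -9.999e-01]
```

Emit:
servo_tool --moves '[[255,[0,0,0],0],[255,[0,0,0],0],[255,[0,0,0],0],[255,[0,0,0],0],[255,[0,0,0],0],[255,[0,0,0],0],[255,[0,0,0],0],[255,[0,0,0],0]]'

```text
time: 32.8
tool_pos: [0.5807, 0.2909, 0.2054]
tcp_rot: [-3.106, -0.389, -0.004]
wrist_force: [0.1, 0.6, -1.6]
width: 0.194
```

```bash
python3 -c "
from h import *
tl();to(.581,.29,.2045)
c=grab('scene','s13'); b=c['pixels'][:,:,::-1]
st=bot.read_state(); R=Ro.from_rotvec(st['tcp_rot']).as_matrix()
for k in(.1655,.1395,.0255): print(k,proj(c,st['tool_pos']+R[:,2]*k))
a=b[115:205,405:465]; cv2.imwrite('pics/z20.png',cv2.resize(a,None,fx=6.6,fy=6.6,interpolation=cv2.INTER_CUBIC))
cv2.imwrite('pics/z21.png',np.ascontiguousarray(b))
P=cloud(c); m=(abs(P[...,0]-.58)<.03)&(abs(P[...,1]-.29)<.03)
for v in range(182,202): print(v,np.round(P[v,424:434,2]*1000).astype(int),c['pixels'][v,424:434].sum(-1)//3)
"
```

```text
pitcherr -0.0055 q4 0.0114 q [0.4209 0.2475 1.7202 0.0114 1.1684 1.738 ] v [-0.001  0.     0.001 -0.001 -0.001  0.   ] tau [ -0.2 -50.2 -35.9  -0.1   0.2  -0. ] zax [ 8.000e-04  1.190e-02 -9.999e-01]
t 32.8 tcp [0.5807 0.2909 0.2054] delta tool [0.0001 0.001  0.0009] F [ 0.1  0.6 -1.6] w 0.194 q6 1.74 zax [ 8.000e-04  1.190e-02 -9.999e-01]
0.1655 [428.7550391  197.30008972]
0.1395 [430.50832745 190.28651538]
0.0255 [438.90962106 156.6793239 ]
182 [ 85 877  86  81  86  85  97  97  99  98] [153 151 151 147 146 149 163 163 150 123]
183 [86 84 84 86 89 85 93 94 93 95] [151 150 149 144 144 152 163 160 142 109]
184 [85 84 85 82 87 88 91 91 92 84] [146 151 149 147 145 146 164 158 137 102]
185 [86 82 84 86 86 82 85 88 88 82] [137 148 148 146 143 149 163 154 128 106]
186 [83 86 86 86 82 85 81 83 84 78] [132 141 149 149 148 150 161 150 124 114]
187 [80 83 87 84 85 85 85 87 84 84] [124 132 146 148 149 150 160 152 138 133]
188 [81 82 84 87 86 86 86 82 86 85] [124 127 136 148 149 147 148 148 150 149]
189 [75 75 82 83 83 86 86 86 85 86] [125 120 129 144 147 148 144 147 146 145]
190 [71 72 78 79 83
[... 236 characters left out ...]
 76 877  74  75  74  73] [113 125 125 122 110 108 106 112 110 110]
194 [10 11 67 73 73 72 70 71 69 66] [103 119 125 119 113 112 110 110 108 111]
195 [10  9 65 69 67 67 69 65 13  8] [ 96 106 116 124 112 111 109 104  97  94]
196 [ 9 10  9 67 46 48 13 10 10  8] [ 96  98 114 131 115 113  95  78  79  73]
197 [ 8 12 11 41 45 42 12 10 11 13] [ 96  98 110 124 111 101  76  69  65  63]
198 [ 11  12 877  10  11  12  11  12  11  10] [ 97  99  98 108 105  88  69  69  68  67]
199 [ 11  12  11   8   8  14 877  10  13  14] [ 97 100 100  98  94  89  68  69  68  70]
200 [12 12 16  8 13 11 11 11  9  7] [97 95 94 99 99 92 85 66 69 69]
201 [10 14 11  9 12 11 12 10 11 13] [100  97 101  99  93  98  87  70  71  66]
```

View pics/z20.png

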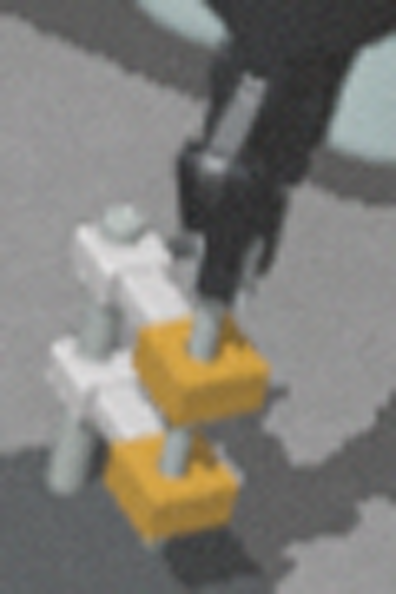

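View pics/z21.png

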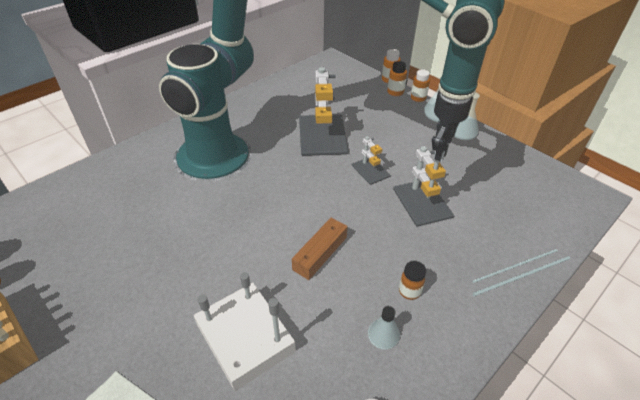

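The last picture shows the rod through both bushings. The tip is visible just below the lower block, at about (428,197), with depth readings down to 41 mm. The placed short shaft stands in the rack at (205,305). The arm is still and the forces are small, so I'm handing in.

```bash
python3 -c "
from h import *
print(bot.finish_job())"
```

```text
the job is handed in; nothing more can be done
None
```

Both parts of the task are done in the order asked. I handed the job in at about 32.9 s of the 72 s limit.

- **Short shaft:** It is fully down in the empty hole of the short row and released. Its hub top measured 122.7 mm, against 122.3 mm for the short shaft already in the rack.
- **Long shaft:** I am still holding it by the hub, lowered through the upper and lower bushings of the right-size stand (bushing tops measured at about 146 and 86 mm).
    - **Tip height:** By the tool pose the tip is at about 40 mm. The depth picture shows it down to about 41 mm. Midway between the lower bushing and the base plate is 39 mm.
    - **Last state:** The arm was still, with about 1–2 N on the wrist.
- **Other objects:** I did not touch the jar, the flask or the shafts already in the rack, and the last picture shows them standing.

**Checks that disagreed:**
- The two cameras differed by about 3 mm. I corrected for this with the grasped hub position and the short shaft's emptied socket.
- Fast moves tilted the tool by up to 3° while I carried the short shaft. I corrected that before inserting it, and about 0.7° of tool tilt remains at the end.

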